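# Load the potting station with fallen driver housings

## Robot

A 6-joint arm with a two-finger parallel gripper is mounted at the origin on the work surface. World frame = base frame: x ahead of the robot, y to its left, z up, the work surface at z = 0. Lengths are in m, angles in rad, forces in N, time in s.
With the tool pointing down it reaches from about 0.35 to 0.775 m from the base axis. Payload 7.3 kg.
Tool frame: the origin (TCP) lies midway between the tips of the shut fingers; the grasp point (between the pads) lies 19 mm behind it (env.pinch_z is the distance from the TCP to the grasp point, in m); z points along the fingers, y is the direction in which the jaws open and shut (so a half turn about z gives the same grasp; the last joint's range is limited). The gripper opens to 92 mm and grips with 3 to 60 N. Pads are 19 mm wide; open, the fingers measure 130 mm over their backs; the gripper's body (75 mm by 190 mm) begins 47 mm behind the grasp point.
Start: joints at [1.198, 0.342, 1.524, -0, 1.275, -0.146], TCP at [0.118, 0.512, 0.227] pointing down, gripper open.
Joint ranges: [-2.53, 2.53], [-0.77, 2.02], [0.04, 2.7], [-1, 4.14], [0.28, 2.66], [-3.11, 3.11]. Speed limits (rad/s): [2.57, 2.57, 3.14, 3.14, 3.14, 3.14].

## Interface

Orientations are given as a rotation vector (axis times angle).
In Python, from plant import status, cams, workorder, env gives the robot as it stands.
- The arm moves only by the shell command python3 -m handwheel 'ROWS' [FORCE]. ROWS is JSON, a list that holds one entry, the list of rows, each a list of 7 numbers: the turn, a rotation vector about the tool's x, y, z each as a share of 2 rad, from -1 to 1, then the shift along the tool's x, y, z each as a share of 0.1 m, from -1 to 1, then the closure, from 0 (fully open) to 1 (shut). In form: [[[ax, ay, az, dx, dy, dz, claw], ...]]. A call has 1 to 5 rows; each row is the pose to reach, as a shift and turn from the pose measured when the call began, along the tool's axes at that moment; what a row does not reach only later rows make up. A row lasts 1/12 s, in which the tool goes at most 41.7 mm and 7.16 degrees, less where a joint would pass 70% of its speed; a pose out of reach is approached as far as the arm can. A call with a number of a shift or a turn outside -1 to 1 is refused whole. A call with a gripper value outside its range is refused whole. The fingers move at their own pace and stop on an object; FORCE is the grip in N (left out, the last holds). Time passes only in rows, so rows that repeat a pose let the fingers close. It gives the time, the measured TCP pose, the force and the opening at its end, in the units of the state.
- status.get_state(): the state, without advancing time (a new reading comes with each control period).
- cams.snapshot(name): name is "scene" or "top"; returns a dict with "frame" (480x640x3 uint8, blue, green, red), "fx", "fy", "cx", "cy" (pixels), "cam_to_world" (4x4, takes a point from camera to world coordinates). Camera axes: x right, y down, z forward; pixel columns grow to the right and rows downward; lengths in m; the calibration is good to about 2 mm. A picture is of the moment at which its call begins. There is no depth.
- workorder.close_job(): hands the job in, once; it reports no verdict.
The state is a dict: "clock": time; "qpos": joint angles; "joint_velocities": joint speeds; "joint_efforts": joint torques, N m; "eef_pos": TCP position; "ee_rot": TCP orientation; "contact_force": force on the tool from outside, world axes, zero at the start; "moment": the same for the moment, N m; "width": finger opening in m.
Only numpy, scipy, OpenCV 4.12 (cv2) and the standard library are available. Lean on these libraries where they do the work, as an engineer would, in place of code of your own. Each camera call takes 0.05 s, during which the arm holds its last target. There are 200 camera calls.

## Task

Get the potting station ready for its next run: draw the carriage fully out from under the dispensing head by its handle, lift the drip tray off it and set it down, open side up, on the black rubber mat, lying lengthwise and within it. Then stand every round driver housing that lies toppled on the bench upright on the drawn-out carriage, mouth up, each centred on a ring of its own, and push the carriage all the way back in so that each housing stands under a needle. Do not knock the needles or the head, and leave the other things on the bench where they are.

Things in the scene. Friction and masses are not known exactly. Their poses are not given: they have to be found in the camera images.
- carriage (a joint): Position of the carriage along its rails, m: 0 = fully in, at its stop, rings right below the needles; 0.17 = fully drawn out towards the robot. About 2 N of friction (plus 8 N per m/s); it stays where it is left. The carriage is a flat aluminium plate 120 mm (along the rails) x 270 mm, rings along its middle, top 34 mm above the bench, no rim.
- carriage_handle (a point): Centre of the carriage's handle: a dark steel bar 12 mm thick, 120 mm long, parallel to the row of rings, 70 mm above the bench, 100 mm in front (robot side) of the ring centres and 40 mm in front of the plate; best pinched from above. Moves with the carriage. Axes: x along the rails, inwards (away from the robot, the way the carriage is pushed in), y along the bar, z up.
- ring_1 (a point): Centre of the right-hand (towards -y) of three thin black rings (80 mm across, with a small cross in the middle, only painted) on the carriage plate, on the plate's top. The rings stand in a row across the rails, 85 mm apart. Moves with the carriage; axes as the handle's.
- ring_2 (a point): Centre of the middle of three thin black rings (80 mm across, with a small cross in the middle, only painted) on the carriage plate, on the plate's top. The rings stand in a row across the rails, 85 mm apart. Moves with the carriage; axes as the handle's.
- ring_3 (a point): Centre of the left-hand (towards +y) of three thin black rings (80 mm across, with a small cross in the middle, only painted) on the carriage plate, on the plate's top. The rings stand in a row across the rails, 85 mm apart. Moves with the carriage; axes as the handle's.
- needle_1 (a point): Lower tip of the right-hand (towards -y) of the three dispensing needles (5 mm thick) under the fixed head, 152 mm above the bench, 118 mm above the carriage plate (a standing housing passes 18 mm below it). It lies straight above ring_1 when the carriage is fully in.
- needle_2 (a point): Lower tip of the middle of the three dispensing needles (5 mm thick) under the fixed head, 152 mm above the bench, 118 mm above the carriage plate (a standing housing passes 18 mm below it). It lies straight above ring_2 when the carriage is fully in.
- needle_3 (a point): Lower tip of the left-hand (towards +y) of the three dispensing needles (5 mm thick) under the fixed head, 152 mm above the bench, 118 mm above the carriage plate (a standing housing passes 18 mm below it). It lies straight above ring_3 when the carriage is fully in.
- housing_1_mid (a point): Centre, 50 mm above the underside, of a round aluminium housing, 250 g: can 50 mm across, 44 inside, 100 tall, open mouth, closed foot with square flange 64 x 64 x 8 mm. Own z: foot to mouth; x, y along the flange's sides. Starts lying on the bench on a flange side and its rim (axis dips 4 degrees to the mouth), mouth broadly towards the robot. Two or three of these three alike are present; None if absent.
- housing_2_mid (a point): Centre, 50 mm above the underside, of a round aluminium housing, 250 g: can 50 mm across, 44 inside, 100 tall, open mouth, closed foot with square flange 64 x 64 x 8 mm. Own z: foot to mouth; x, y along the flange's sides. Starts lying on the bench on a flange side and its rim (axis dips 4 degrees to the mouth), mouth broadly towards the robot. Two or three of these three alike are present; None if absent.
- housing_3_mid (a point): Centre, 50 mm above the underside, of a round aluminium housing, 250 g: can 50 mm across, 44 inside, 100 tall, open mouth, closed foot with square flange 64 x 64 x 8 mm. Own z: foot to mouth; x, y along the flange's sides. Starts lying on the bench on a flange side and its rim (axis dips 4 degrees to the mouth), mouth broadly towards the robot. Two or three of these three alike are present; None if absent.
- tray_mid (a point): Centre, half-way up, of the drip tray: an open-topped grey plastic trough 210 mm long (own y), 52 mm wide (own x), 35 mm high, walls 3 mm, 120 g, loose; own z axis points up when its open side is up. At the start it stands on the carriage, across the rails, under the needles.
- mat_top (a point): Centre of the upper face of the black rubber mat, 280 mm long (own x), 140 mm wide (own y), 3 mm thick, flat on the bench to the robot's right; it does not move.
- head: The fixed dispensing head: brass block, three black valves (undersides 190 mm above the bench) and their needles. A black cross-beam carries it: underside 260 mm above the bench, centre line 45 mm beyond the needles, on two grey posts 190 mm to either side. Origin on the bench straight below the middle needle; axes as the handle's.
- driver_a: Bystander: a finished oblong aluminium driver unit 150 x 62 x 36 mm lying on the bench; origin at the centre of its underside.
- driver_b: Bystander: another such finished driver unit, 150 x 62 x 36 mm; origin at the centre of its underside.
- tape: Bystander: a roll of amber tape lying flat, 90 mm across, 24 mm high; origin at the centre of its underside.
- wrench: Bystander: a steel wrench 160 mm long lying on the bench.
- screwdriver: Bystander: a screwdriver 170 mm long lying on the bench.
- wash_bottle: Bystander: a white plastic bottle with a blue cap, 66 mm across, 150 mm tall, standing on the bench to the robot's left; origin at the centre of its underside.
There are look-alikes about, which are no part of the job. What is shaped like the part that bears housing_1_mid but pink or turquoise is not meant.

How it is judged:
On the way, in this order (a step that is already met when the one before it is completed fails the run):
1. the carriage is drawn out (at least 150 mm) (value of joint carriage above 0.15 m), for 0.2 s.
2. all housings present stand upright on the drawn-out carriage, each within 20 mm of the centre of a ring (value of joint carriage above 0.14 m and angle between each of housing_1_mid, housing_2_mid, housing_3_mid's own z axis and vertical below 0.1 rad and z of housing_1_mid in the frame of ring_2 between 0.044 and 0.056 m and (horizontal distance between housing_1_mid and ring_1 below 0.02 m or horizontal distance between housing_1_mid and ring_2 below 0.02 m or horizontal distance between housing_1_mid and ring_3 below 0.02 m) and z of housing_2_mid in the frame of ring_2 between 0.044 and 0.056 m and (horizontal distance between housing_2_mid and ring_1 below 0.02 m or horizontal distance between housing_2_mid and ring_2 below 0.02 m or horizontal distance between housing_2_mid and ring_3 below 0.02 m) and z of housing_3_mid in the frame of ring_2 between 0.044 and 0.056 m and (horizontal distance between housing_3_mid and ring_1 below 0.02 m or horizontal distance between housing_3_mid and ring_2 below 0.02 m or horizontal distance between housing_3_mid and ring_3 below 0.02 m)), for 0.2 s.
At the end, for the whole second after the job is handed in: Carriage fully in (within 8 mm); every housing present upright on it (0.1 rad), mouth up, axis within 16 mm of a needle; drip tray open side up on the mat, lengthwise (0.35 rad), its centre within 45 mm along and 40 mm across of the mat's centre (value of joint carriage below 0.008 m and x of tray_mid in the frame of mat_top between -0.045 and 0.045 m and y of tray_mid in the frame of mat_top between -0.04 and 0.04 m and z of tray_mid in the frame of mat_top between 0.01 and 0.025 m and angle between each of tray_mid, housing_1_mid, housing_2_mid, housing_3_mid's own z axis and vertical below 0.1 rad and angle between the y axis of tray_mid and the x axis of mat_top, either way round below 0.35 rad and z of housing_1_mid in the frame of ring_2 between 0.044 and 0.056 m and (horizontal distance between housing_1_mid and needle_1 below 0.016 m or horizontal distance between housing_1_mid and needle_2 below 0.016 m or horizontal distance between housing_1_mid and needle_3 below 0.016 m) and z of housing_2_mid in the frame of ring_2 between 0.044 and 0.056 m and (horizontal distance between housing_2_mid and needle_1 below 0.016 m or horizontal distance between housing_2_mid and needle_2 below 0.016 m or horizontal distance between housing_2_mid and needle_3 below 0.016 m) and z of housing_3_mid in the frame of ring_2 between 0.044 and 0.056 m and (horizontal distance between housing_3_mid and needle_1 below 0.016 m or horizontal distance between housing_3_mid and needle_2 below 0.016 m or horizontal distance between housing_3_mid and needle_3 below 0.016 m)); the robot touches nothing.
It fails at once if the dispensing head or a needle is struck (more than 10 N) (contact force between head and anything else above 10 N).
It fails at once if a bystander is shoved more than 50 mm (distance of any of driver_a, driver_b, tape, wrench, screwdriver, wash_bottle from where it was at the start of the episode above 0.05 m).
It fails at once if the wash bottle is knocked over (angle between wash_bottle's own z axis and vertical above 0.5 rad).
Of housing_1, housing_2, housing_3 only 2 to 3 are there at a start; the rules pass over those that are not, and their reading is None.
At some moment in a run one of housing_1, housing_2, housing_3, drip_tray may be knocked a few centimetres aside while the robot is not near it.
It also fails if it takes over 210 s, if anything falls off the work surface, if the arm or the gripper's body presses on something with over 40 N, if the wrist force passes 120 N, or if a joint passes its speed limit or range.

## Working session

There is one attempt and no reset: what is moved stays moved. The work goes in short steps, Python scripts to look and compute and a shell command to move; the robot and the scene stay as the last step left them, time stands still between calls to the robot, and variables do not carry over. Pictures are saved under pics/ and viewed, about 12 in all and at most 16, crops included, and the job is handed in when it is done.

```bash
ls; mkdir -p pics; python3 - <<'E'
from plant import status, cams, workorder, env
import cv2
print(status.get_state()); print([a for a in dir(env) if a[0]!='_'],env.pinch_z)
for n in("scene","top"):
    s=cams.snapshot(n); cv2.imwrite(f"pics/{n}0.png",s["frame"]); print(n,s["fx"],s["fy"],s["cx"],s["cy"],s["cam_to_world"])
E
```

```text
pics
{'clock': 0.0, 'qpos': array([ 1.19798368e+00,  3.42749848e-01,  1.52503846e+00, -1.47151438e-06,
        1.27539655e+00, -1.46024949e-01]), 'joint_velocities': array([-0.00034504,  0.00026775, -0.0004743 ,  0.00093537, -0.00182859,
       -0.00018329]), 'joint_efforts': array([-2.66497394e-03, -4.31242275e+01, -2.44206047e+01,  7.15786382e-02,
        5.60402346e-02, -8.17010391e-05]), 'eef_pos': array([0.11788356, 0.51116618, 0.22602341]), 'ee_rot': array([-3.55427511e-01, -3.12101142e+00,  2.41759707e-03]), 'contact_force': array([0.55136155, 0.09713346, 0.08398398]), 'moment': array([ 0.02210815, -0.01045079,  0.00459828]), 'width': 0.09173764878533472}
['PlanningError', 'pinch_z'] 0.0188
scene 578.8960339616727 578.8960339616727 321.2168899840537 238.8471018115652 [[ 0.85662147 -0.47480731  0.20188533  0.16214135]
 [-0.51593256 -0.78553942  0.34167441 -0.51140434]
 [-0.00364063 -0.39684485 -0.91787848  1.60551961]
 [ 0.          0.          0.          1.        ]]
top 518.1163727535823 518.1163727535823 321.0135916528761 245.24210619158976 [[ 0.00656104 -0.99877589  0.0490272   0.42628408]
 [-0.9999529  -0.00620236  0.00746453  0.036708  ]
 [-0.00715131 -0.04907387 -0.99876955  1.31696563]
 [ 0.          0.          0.          1.        ]]
```

View pics/top0.png

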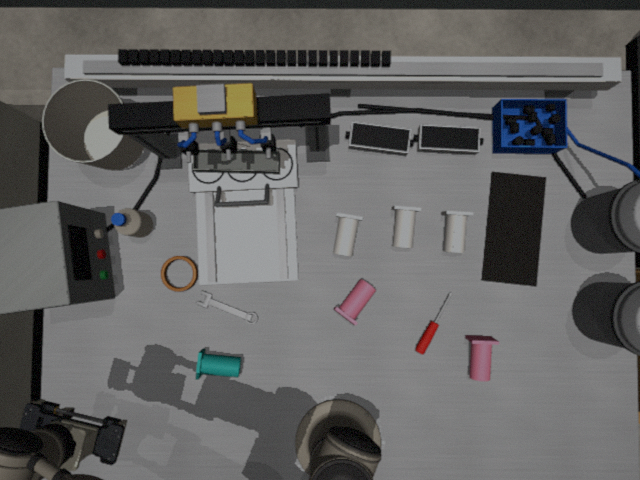

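View pics/scene0.png

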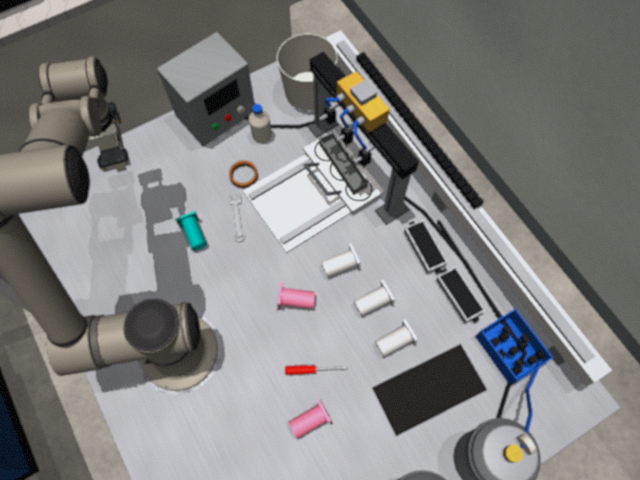

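The three whitish/aluminium housings in the top view are at about (346,234), (404,227) and (456,231). Pink ones at (357,300) and (481,358) and the turquoise one at (218,364) are decoys by colour. The handle bar is near (243,203), the tray under the head near (237,160), and the mat at (514,229). Next I'll measure these and confirm with an enlarged crop.

```bash
cat > h.py <<'E'
from plant import status, cams
import numpy as np, cv2
from scipy.spatial.transform import Rotation as R
def snap(n):
    return cams.snapshot(n)
def ray(s,px,z):
    """pixels Nx2 -> world points on plane z"""
    p=np.atleast_2d(np.asarray(px,float)); T=s["cam_to_world"]
    d=np.c_[(p[:,0]-s["cx"])/s["fx"],(p[:,1]-s["cy"])/s["fy"],np.ones(len(p))]@T[:3,:3].T
    o=T[:3,3]; return o+d*((z-o[2])/d[:,2])[:,None]
def proj(s,P):
    T=s["cam_to_world"]; c=(np.atleast_2d(P)-T[:3,3])@T[:3,:3]
    return np.c_[c[:,0]/c[:,2]*s["fx"]+s["cx"],c[:,1]/c[:,2]*s["fy"]+s["cy"]]
def go(P,yaw=None,tool=None):
    """shift (units of 0.1 m) and turn (units of 2 rad) in tool axes to TCP P with tool down, jaw (tool y) at yaw (deg) in world"""
    st=status.get_state(); r=R.from_rotvec(st["ee_rot"]); 
    print("t%.2f tcp"%st["clock"],st["eef_pos"].round(4),"w %.4f"%st["width"],"F",st["contact_force"].round(1),"q",st["qpos"].round(2))
    M=r.as_matrix(); print("tool x",M[:,0].round(3),"y",M[:,1].round(3),"z",M[:,2].round(3))
    if P is not None: print("shift/0.1:",(M.T@(np.asarray(P)-st["eef_pos"])/0.1).round(3))
    if tool is None and yaw is not None:
        best=None
        for a in(yaw,yaw+180):
            y=np.array([np.cos(np.radians(a)),np.sin(np.radians(a)),0]);z=np.array([0,0,-1.]);x=np.cross(y,z)
            v=(r.inv()*R.from_matrix(np.c_[x,y,z])).as_rotvec()
            print("turn/2 for yaw",a,(v/2).round(3),"deg",np.degrees(np.linalg.norm(v)).round(1))
    elif tool is not None:
        v=(r.inv()*R.from_matrix(tool)).as_rotvec(); print("turn/2",(v/2).round(3),np.degrees(np.linalg.norm(v)).round(1))
E
python3 - <<'E'
from h import *
s=snap("top"); f=s["frame"]; hsv=cv2.cvtColor(f,cv2.COLOR_BGR2HSV)
c=cv2.resize(f[185:265,320:560],None,fx=3.2,fy=3.2,interpolation=cv2.INTER_CUBIC)
d=cv2.resize(f[100:290,150:345],None,fx=3.2,fy=3.2,interpolation=cv2.INTER_CUBIC)
cv2.imwrite("pics/c1.png",c); cv2.imwrite("pics/c2.png",d[:600])
# mat
m=(hsv[...,2]<60).astype(np.uint8); m[:, :470]=0; m[:165]=0; m[295:]=0; m[:,560:]=0
cs=max(cv2.findContours(m,0,2)[0],key=cv2.contourArea); print("mat",ray(s,cv2.boxPoints(cv2.minAreaRect(cs)),.003).round(3).tolist(), ray(s,[cv2.minAreaRect(cs)[0]],.003).round(3))
# housings
b=((hsv[...,2]>175)&(hsv[...,1]<60)).astype(np.uint8); b[:200]=0;b[262:]=0;b[:,:325]=0;b[:,480:]=0
for cc in cv2.findContours(b,0,2)[0]:
    if cv2.contourArea(cc)<200: continue
    r=cv2.minAreaRect(cc); print("hous",np.round(r[0],1),np.round(r[1],1),ray(s,cv2.boxPoints(r),.025).round(3).tolist(),ray(s,[r[0]],.03).round(3))
E
```

```text
mat [[0.404, -0.358, 0.003], [0.682, -0.386, 0.003], [0.67, -0.525, 0.003], [0.393, -0.496, 0.003]] [[ 0.537 -0.441  0.003]]
```

View pics/c1.png

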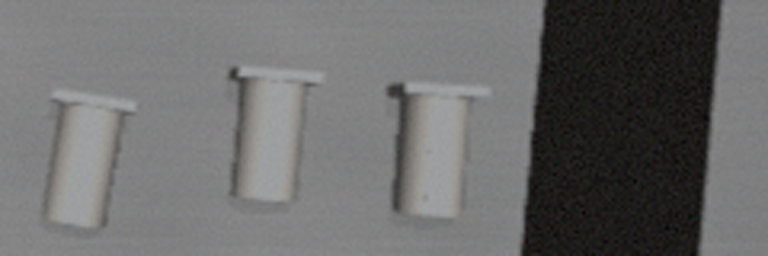

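View pics/c2.png

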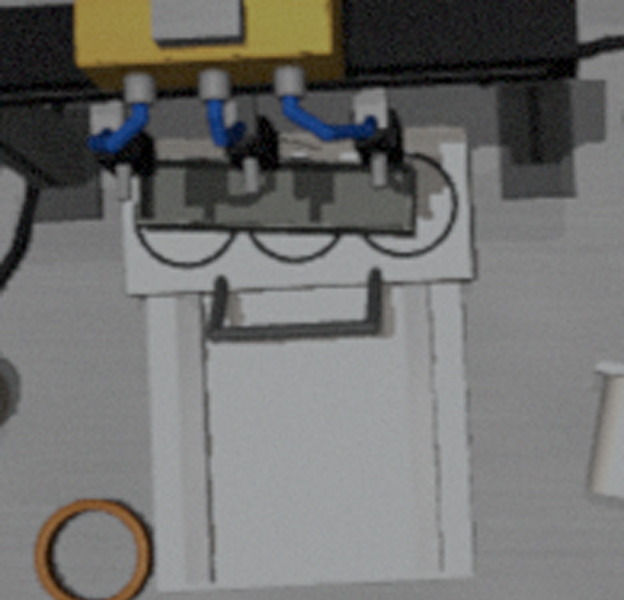

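```bash
python3 - <<'E'
from h import *
s=snap("top"); f=s["frame"]; hsv=cv2.cvtColor(f,cv2.COLOR_BGR2HSV)
print(hsv[234,340:352].tolist(), hsv[234,370:375].tolist())
for t in (150,160):
  b=(hsv[...,2]>t).astype(np.uint8); b[:200]=0;b[265:]=0;b[:,:325]=0;b[:,480:]=0
  for cc in cv2.findContours(b,0,2)[0]:
    if cv2.contourArea(cc)<100: continue
    r=cv2.minAreaRect(cc); print("hous",t,np.round(r[0],1),np.round(r[1],1),ray(s,cv2.boxPoints(r),.03)[:,:2].round(3).tolist(),ray(s,[r[0]],.03).round(3))
# handle dark
d=(hsv[...,2]<70).astype(np.uint8); d[:180]=0; d[212:]=0; d[:,:205]=0; d[:,280:]=0
for cc in cv2.findContours(d,0,2)[0]:
    if cv2.contourArea(cc)<30: continue
    r=cv2.minAreaRect(cc); print("dark",cv2.boundingRect(cc),np.round(r[0],1),np.round(r[1],1),r[2],ray(s,[r[0]],.07).round(3))
E
```

```text
[[15, 13, 152], [20, 10, 154], [36, 8, 156], [90, 3, 157], [98, 6, 161], [98, 6, 160], [96, 8, 161], [100, 5, 162], [98, 6, 158], [90, 3, 161], [60, 2, 157], [21, 11, 157]] [[120, 6, 129], [150, 2, 131], [165, 4, 129], [90, 4, 128], [0, 2, 128]]
hous 150 [345.6 236.2] [12.2 36.2] [[0.471, 0.008], [0.56, -0.008], [0.554, -0.038], [0.465, -0.022]] [[ 0.512 -0.015  0.03 ]]
hous 150 [459.5 231. ] [40. 25.] [[0.577, -0.267], [0.577, -0.329], [0.477, -0.328], [0.477, -0.266]] [[ 0.527 -0.298  0.03 ]]
hous 150 [406.1 226.7] [25.1 40.6] [[0.489, -0.13], [0.59, -0.138], [0.585, -0.2], [0.484, -0.192]] [[ 0.537 -0.165  0.03 ]]
dark (214, 187, 13, 17) [220. 195.] [16. 12.] 90.0 [[0.608 0.292 0.07 ]]
dark (216, 184, 54, 22) [245.1 202.5] [17.6 55.7] 67.61986541748047 [[0.59  0.231 0.07 ]]
```

The enlarged crop shows three plain aluminium housings (none tinted) with the flange at the top and the mouth toward the robot, so these are the three meant. The second crop shows the tray at full-frame px (194–280, 151–172) and the handle bar from px (216.3,203.8) to (268.1,201.9). I'll pull with shut fingers hooked behind the bar, jaw along it, so the gripper body stays well clear of the needles.

```bash
python3 - <<'E'
from h import *
s=snap("top")
e=ray(s,[[216.3,203.8],[268.1,201.9]],.07); c=e.mean(0); v=e[0]-e[1]; v/=np.linalg.norm(v); u=np.array([v[1],-v[0],0])
print("handle",c.round(4),"bar dir",v.round(3),"in",u.round(3),"yaw",np.degrees(np.arctan2(v[1],v[0])).round(1), "ring2",(c+.1*u).round(3))
print("bottle",ray(s,[[120,218]],.15).round(3))
P=c+.022*u; P[2]=.2
go(P,92); 
E
```

```text
handle [0.5891 0.2376 0.07  ] bar dir [-0.042  0.999  0.   ] in [0.999 0.042 0.   ] yaw 92.4 ring2 [0.689 0.242 0.07 ]
bottle [[0.543 0.502 0.15 ]]
t0.25 tcp [0.118  0.5114 0.2264] w 0.0918 F [0.5 0.3 0.4] q [ 1.2   0.34  1.52 -0.    1.28 -0.15]
tool x [-0.974  0.225  0.   ] y [ 0.225  0.974 -0.001] z [-0.    -0.001 -1.   ]
shift/0.1: [-5.418 -1.55   0.265]
turn/2 for yaw 92 [-0.    -0.    -0.131] deg 15.0
turn/2 for yaw 272 [-0.00e+00  1.00e-03  1.44e+00] deg 165.0
```

```bash
python3 -m handwheel '[[[0,0,-0.131,-0.9,-0.26,0,1],[0,0,-0.131,-0.9,-0.26,0,1],[0,0,-0.131,-0.9,-0.26,0,1],[0,0,-0.131,-0.9,-0.26,0,1]]]' 20
for i in 1 2 3 4; do python3 -m handwheel '[[[0,0,0,-1,-0.6,0,1],[0,0,0,-1,-0.6,0,1],[0,0,0,-1,-0.6,0,1],[0,0,0,-1,-0.6,0,1]]]' ; done
python3 - <<'E'
from h import *
go([.6111,.2385,.05],92.4)
E
```

```text
clock: 0.58
eef_pos: [0.2027, 0.4642, 0.2263]
ee_rot: [-0.053, 3.14, -0.003]
contact_force: [-0.4, -0.4, 1.0]
width: 0.0697
clock: 0.92
eef_pos: [0.309, 0.4054, 0.2263]
ee_rot: [-0.044, 3.139, -0.004]
contact_force: [-0.7, 0.2, -0.5]
width: 0.0435
clock: 1.25
eef_pos: [0.4153, 0.3459, 0.2264]
ee_rot: [-0.036, 3.136, -0.005]
contact_force: [-0.8, -0.6, -0.0]
width: 0.0166
clock: 1.58
eef_pos: [0.521, 0.2856, 0.2265]
ee_rot: [-0.028, 3.134, -0.007]
contact_force: [-0.7, -0.3, 0.2]
width: 0.0009
clock: 1.92
eef_pos: [0.626, 0.2244, 0.2258]
ee_rot: [-0.02, 3.134, -0.009]
contact_force: [-1.3, -0.3, -1.1]
width: 0.0007
t1.92 tcp [0.626  0.2244 0.2258] w 0.0007 F [-1.3 -0.3 -1.1] q [ 0.23  0.61  1.09 -0.01  1.44 -1.35]
tool x [-1.    -0.013 -0.008] y [-0.013  1.    -0.006] z [ 0.008 -0.006 -1.   ]
shift/0.1: [0.161 0.153 1.756]
turn/2 for yaw 92.4 [-0.003  0.004 -0.015] deg 1.8
turn/2 for yaw 272.4 [0.006 0.005 1.556] deg 178.3
```

```bash
python3 -m handwheel '[[[-0.003,0.004,-0.015,0.16,0.15,0.4,1],[-0.003,0.004,-0.015,0.16,0.15,0.9,1],[-0.003,0.004,-0.015,0.16,0.15,0.9,1],[-0.003,0.004,-0.015,0.16,0.15,0.9,1]]]'
python3 -m handwheel '[[[0,0,0,0,0,0.3,1],[0,0,0,0,0,0.6,1],[0,0,0,0,0,0.8,1],[0,0,0,0,0,0.8,1]]]'
python3 - <<'E'
from h import *
go([.6111,.2385,.05],92.4)
f=snap("scene")["frame"]; cv2.imwrite("pics/s1.png",cv2.resize(f[90:260,220:420],None,fx=3,fy=3))
E
```

```text
clock: 2.25
eef_pos: [0.6074, 0.2393, 0.1316]
ee_rot: [0.067, -3.132, 0.003]
contact_force: [0.9, -0.2, -0.3]
width: 0.0004
clock: 2.58
eef_pos: [0.6053, 0.2394, 0.0495]
ee_rot: [0.067, -3.128, 0.005]
contact_force: [0.3, -0.1, 0.2]
width: 0.0007
t2.58 tcp [0.6053 0.2394 0.0495] w 0.0007 F [ 0.3 -0.1  0.2] q [ 0.26  0.75  1.34  0.    1.07 -1.35]
tool x [-0.999 -0.043  0.013] y [-0.043  0.999 -0.003] z [-0.013 -0.003 -1.   ]
shift/0.1: [-0.057 -0.011 -0.006]
turn/2 for yaw 92.4 [-0.001 -0.007  0.   ] deg 0.8
turn/2 for yaw 272.4 [ 0.01  -0.002 -1.57 ] deg 179.9
```

View pics/s1.png

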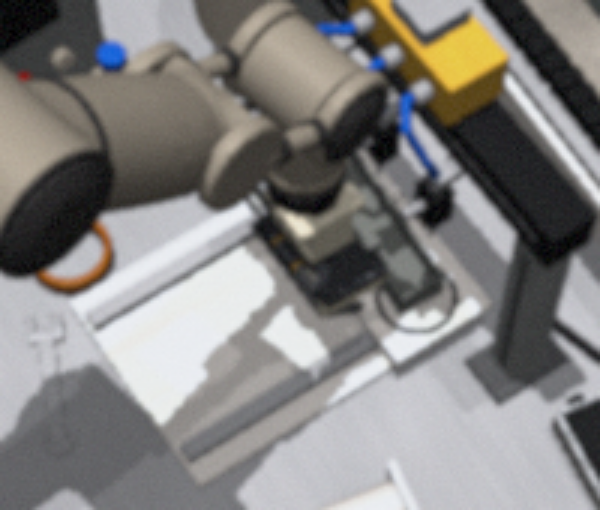

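```bash
python3 -m handwheel '[[[0,-0.007,0,0.15,0,0,1],[0,-0.007,0,0.3,0,0,1],[0,-0.007,0,0.5,0,0,1],[0,-0.007,0,0.7,0,0,1],[0,-0.007,0,0.9,0,0,1]]]'
python3 -m handwheel '[[[0,0,0,0.25,0,0,1],[0,0,0,0.45,0,0,1],[0,0,0,0.6,0,0,1],[0,0,0,0.7,0,0,1],[0,0,0,0.75,0,0,1]]]'
python3 - <<'E'
from h import *
go([.6111-.17,.2385-.007,.05],92.4)
f=snap("scene")["frame"]; cv2.imwrite("pics/s2.png",cv2.resize(f[90:260,220:420],None,fx=3,fy=3))
E
```

```text
clock: 3.05
eef_pos: [0.5195, 0.2365, 0.0567]
ee_rot: [-0.067, 3.128, -0.001]
contact_force: [5.0, -1.5, -1.5]
width: 0.0002
clock: 3.47
eef_pos: [0.4462, 0.2343, 0.0594]
ee_rot: [-0.067, 3.122, 0.003]
contact_force: [0.9, -0.4, 1.3]
width: 0.0005
t3.47 tcp [0.4462 0.2343 0.0594] w 0.0005 F [ 0.9 -0.4  1.3] q [ 0.33  0.5   1.81 -0.01  0.81 -1.28]
tool x [-0.999 -0.043 -0.019] y [-0.043  0.999  0.001] z [ 0.019  0.002 -1.   ]
shift/0.1: [ 0.054 -0.026  0.092]
turn/2 for yaw 92.4 [0.001 0.01  0.001] deg 1.1
turn/2 for yaw 272.4 [-1.50e-02  1.00e-03 -1.57e+00] deg 179.9
```

View pics/s2.png

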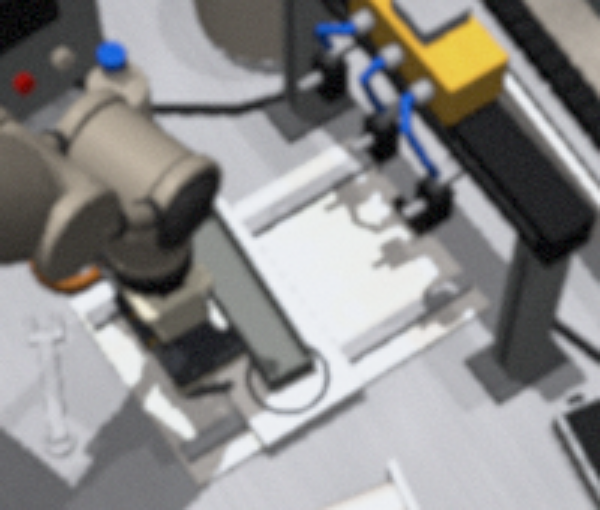

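The carriage followed with the tray standing on it (tray from crop px (205,220) to (295,370)). I'll pull on to the stop.

```bash
python3 -m handwheel '[[[0,0.01,0,0.1,0,0.09,1],[0,0.01,0,0.15,0,0.09,1],[0,0.01,0,0.2,0,0.09,1],[0,0.01,0,0.25,0,0.09,1],[0,0.01,0,0.3,0,0.09,1]]]'
python3 -m handwheel '[[[0,0,0,0.05,0,0,1],[0,0,0,0.05,0,0,1]]]'
python3 -m handwheel '[[[0,0,0,-0.08,0,0,1],[0,0,0,-0.08,0,-0.4,1],[0,0,0,-0.08,0,-0.8,1],[0,0,0,-0.08,0,-0.95,1]]]'
python3 -m handwheel '[[[0,0,0,0.3,-0.3,-0.4,0.3],[0,0,0,0.6,-0.6,-0.7,0.0],[0,0,0,0.8,-1,-0.7,0],[0,0,0,0.8,-1,-0.7,0]]]'
python3 -m handwheel '[[[0,0,0,0,-0.4,0,0],[0,0,0,0,-0.8,0,0.0],[0,0,0,0,-1,0,0],[0,0,0,0,-1,0,0]]]'
python3 - <<'E'
from h import *
f=snap("top"); cv2.imwrite("pics/t3.png",cv2.resize(f["frame"][130:340,150:400],None,fx=2.8,fy=2.8))
go(None)
E
```

```text
clock: 3.93
eef_pos: [0.4425, 0.2361, 0.0545]
ee_rot: [-0.068, 3.088, 0.017]
contact_force: [87.6, -11.1, -53.1]
width: 0.0007
clock: 4.1
eef_pos: [0.4432, 0.2366, 0.0561]
ee_rot: [-0.065, 3.078, 0.021]
contact_force: [20.8, 0.4, 5.5]
width: 0.0006
clock: 4.43
eef_pos: [0.4468, 0.2364, 0.1558]
ee_rot: [-0.065, 3.074, 0.024]
contact_force: [0.8, 0.4, 1.5]
width: 0.0006
clock: 4.77
eef_pos: [0.3649, 0.1309, 0.2205]
ee_rot: [-0.067, 3.073, 0.024]
contact_force: [-1.3, -0.1, 0.2]
width: 0.0227
clock: 5.1
eef_pos: [0.3694, 0.0282, 0.2197]
ee_rot: [-0.061, 3.073, 0.023]
contact_force: [0.3, 0.2, 0.5]
width: 0.0492
t5.15 tcp [0.3693 0.0297 0.2196] w 0.0536 F [-0.1  1.  -0.4] q [-0.15  0.02  1.96  0.03  1.1  -1.77]
tool x [-0.997 -0.039 -0.068] y [-0.04   0.999  0.015] z [ 0.067  0.017 -0.998]
```

View pics/t3.png

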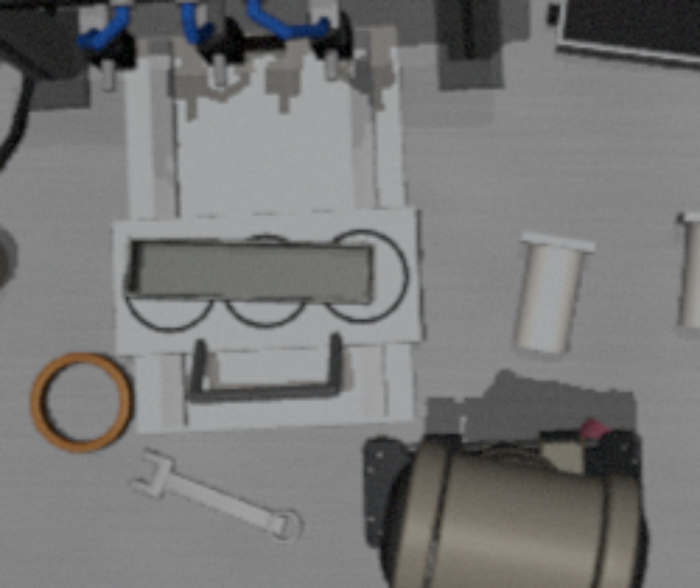

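The carriage is drawn out (handle bar now at crop y≈395), and the tray rim has its corners at crop (135,240), (374,245), (371,304) and (131,298). Ring 1 is at crop (360,276).

```bash
python3 - <<'E'
from h import *
s=snap("top"); fp=lambda a: np.asarray(a,float)/2.8+[150,130]
t=ray(s,fp([[135,240],[374,245],[371,304],[131,298]]),.069); print("tray",t.mean(0).round(4),t.round(3).tolist())
h=ray(s,fp([[190,398],[340,390]]),.07); print("handle",h.round(4).tolist(),h.mean(0).round(4))
r=ray(s,fp([[360,276],[267,281],[171,284]]),.034); print("rings",r.round(4).tolist())
l=t[0]-t[1]; print("tray long yaw",np.degrees(np.arctan2(l[1],l[0])))
P=t.mean(0); P[2]=.2; go(P,np.degrees(np.arctan2(l[1],l[0]))-90)
E
```

```text
tray [0.5304 0.2417 0.069 ] [[0.557, 0.344, 0.069], [0.554, 0.137, 0.069], [0.503, 0.139, 0.069], [0.507, 0.347, 0.069]]
handle [[0.4211, 0.2939, 0.07], [0.4288, 0.1649, 0.07]] [0.425  0.2294 0.07  ]
rings [[0.5301, 0.152, 0.034], [0.5251, 0.2346, 0.034], [0.5219, 0.3199, 0.034]]
tray long yaw 89.13142189779981
t5.20 tcp [0.3692 0.0307 0.2194] w 0.0571 F [0.5 0.  0.3] q [-0.15  0.02  1.96  0.03  1.1  -1.77]
tool x [-0.997 -0.04  -0.067] y [-0.041  0.999  0.015] z [ 0.067  0.018 -0.998]
shift/0.1: [-1.679  2.038  0.339]
turn/2 for yaw -0.868578102200189 [0.033 0.02  0.813] deg 93.3
turn/2 for yaw 179.1314218977998 [-0.02   0.033 -0.757] deg 86.9
```

```bash
python3 -m handwheel '[[[0.033,0.02,0.31,0,0,0,0],[0.033,0.02,0.31,0,0,0,0],[0.033,0.02,0.31,0,0,0,0],[0.033,0.02,0.31,0,0,0,0],[0.033,0.02,0.31,0,0,0,0]]]' 20
for i in 1 2; do python3 -m handwheel '[[[0,0,0.25,0,0,0,0],[0,0,0.25,0,0,0,0],[0,0,0.25,0,0,0,0],[0,0,0.25,0,0,0,0],[0,0,0.25,0,0,0,0]]]'; done
python3 - <<'E'
from h import *
go([.5304,.2417,.15],-.9)
E
```

```text
clock: 5.62
eef_pos: [0.369, 0.0322, 0.2195]
ee_rot: [0.896, 2.99, -0.046]
contact_force: [-0.3, 0.2, -0.6]
width: 0.0892
clock: 6.03
eef_pos: [0.3688, 0.0335, 0.2196]
ee_rot: [1.609, 2.668, -0.036]
contact_force: [-0.1, -0.3, 0.4]
width: 0.0921
clock: 6.45
eef_pos: [0.3687, 0.0345, 0.2196]
ee_rot: [2.215, 2.185, -0.025]
contact_force: [0.4, 0.3, -0.8]
width: 0.0917
t6.45 tcp [0.3687 0.0345 0.2196] w 0.0917 F [ 0.4  0.3 -0.8] q [-0.09  0.06  1.91 -0.03  1.16 -0.06]
tool x [ 0.014  0.999 -0.033] y [ 1.    -0.014  0.01 ] z [ 0.01  -0.033 -0.999]
shift/0.1: [2.116 1.581 0.643]
turn/2 for yaw -0.9 [0.005 0.016 0.001] deg 2.0
turn/2 for yaw 179.1 [-0.026  0.008 -1.57 ] deg 179.9
```

```bash
python3 -m handwheel '[[[0.005,0.016,0,0.8,0.6,0,0],[0.005,0.016,0,0.8,0.6,0,0],[0.005,0.016,0,0.8,0.6,0,0],[0.005,0.016,0,0.8,0.6,0,0]]]'
python3 -m handwheel '[[[0,0,0,0.8,0.6,0.2,0],[0,0,0,0.8,0.6,0.3,0],[0,0,0,0.8,0.6,0.3,0],[0,0,0,0.8,0.6,0.3,0]]]'
python3 - <<'E'
from h import *
go([.5304,.2417,.12],-.9)
E
```

```text
clock: 6.78
eef_pos: [0.4314, 0.1165, 0.2173]
ee_rot: [-2.226, -2.217, -0.001]
contact_force: [-0.5, -0.5, 0.2]
width: 0.0913
clock: 7.12
eef_pos: [0.4923, 0.1991, 0.185]
ee_rot: [-2.215, -2.225, 0.002]
contact_force: [-1.1, -0.7, 0.1]
width: 0.0914
t7.12 tcp [0.4923 0.1991 0.185 ] w 0.0914 F [-1.1 -0.7  0.1] q [0.24 0.39 1.57 0.   1.18 0.23]
tool x [-0.004  1.     0.001] y [ 1.     0.004 -0.002] z [-0.002  0.001 -1.   ]
shift/0.1: [0.424 0.385 0.649]
turn/2 for yaw -0.9 [-0.001 -0.     0.01 ] deg 1.2
turn/2 for yaw 179.1 [ 0.    -0.002 -1.561] deg 178.8
```

```bash
python3 -m handwheel '[[[0,0,0.01,0.42,0.385,0.3,0],[0,0,0.01,0.42,0.385,0.65,0],[0,0,0.01,0.42,0.385,0.65,0],[0,0,0.01,0.42,0.385,0.65,0]]]'
python3 - <<'E'
from h import *
go([.5304,.2417,.042],-.9)
E
```

```text
clock: 7.45
eef_pos: [0.5282, 0.241, 0.1167]
ee_rot: [-2.23, -2.205, 0.013]
contact_force: [-1.1, -0.3, 0.6]
width: 0.092
t7.45 tcp [0.5282 0.241  0.1167] w 0.0920 F [-1.1 -0.3  0.6] q [0.3  0.55 1.51 0.   1.09 0.31]
tool x [ 0.011  1.    -0.002] y [ 1.    -0.011 -0.01 ] z [-0.01  -0.002 -1.   ]
shift/0.1: [0.009 0.029 0.747]
turn/2 for yaw -0.9 [-0.005  0.001  0.002] deg 0.6
turn/2 for yaw 179.1 [-0.002 -0.008 -1.568] deg 179.7
```

```bash
python3 -m handwheel '[[[-0.005,0,0,0,0.03,0.3,0],[-0.005,0,0,0,0.03,0.6,0],[-0.005,0,0,0,0.03,0.74,0],[-0.005,0,0,0,0.03,0.74,0]]]' 12
python3 -m handwheel '[[[0,0,0,0,0,0,0.6],[0,0,0,0,0,0,0.6],[0,0,0,0,0,0,0.6],[0,0,0,0,0,0,0.6],[0,0,0,0,0,0,0.6]]]' 12
python3 -m handwheel '[[[0,0,0,0,0,0,0.6],[0,0,0,0,0,0,0.6],[0,0,0,0,0,-0.3,0.6],[0,0,0,0,0,-0.6,0.6],[0,0,0,0,0,-0.9,0.6]]]' 12
python3 -m handwheel '[[[0,0,0,0,0,-0.4,0.6],[0,0,0,0,0,-0.8,0.6],[0,0,0,0,0,-0.9,0.6],[0,0,0,0,0,-0.9,0.6],[0,0,0,0,0,-0.9,0.6]]]'
python3 - <<'E'
from h import *
go([.537,-.441,.2],-95.8)
f=snap("scene")["frame"]; cv2.imwrite("pics/s4.png",cv2.resize(f[60:300,180:440],None,fx=2,fy=2))
E
```

```text
clock: 7.78
eef_pos: [0.5282, 0.2393, 0.0413]
ee_rot: [-2.231, -2.211, 0.009]
contact_force: [-0.6, -0.8, 0.5]
width: 0.0916
clock: 8.2
eef_pos: [0.5288, 0.2394, 0.0426]
ee_rot: [2.231, 2.211, -0.007]
contact_force: [1.0, -0.3, 0.8]
width: 0.063
clock: 8.62
eef_pos: [0.5284, 0.2395, 0.1331]
ee_rot: [-2.231, -2.211, 0.01]
contact_force: [0.3, 0.7, -1.6]
width: 0.0521
clock: 9.03
eef_pos: [0.5285, 0.2398, 0.2226]
ee_rot: [-2.23, -2.211, 0.01]
contact_force: [0.1, 0.3, -2.6]
width: 0.0517
t9.03 tcp [0.5285 0.2398 0.2226] w 0.0517 F [ 0.1  0.3 -2.6] q [ 0.3   0.45  1.37 -0.    1.33  0.3 ]
tool x [ 0.009  1.    -0.004] y [ 1.    -0.009 -0.005] z [-0.005 -0.004 -1.   ]
shift/0.1: [-6.806  0.144  0.252]
turn/2 for yaw -95.8 [-0.     0.004  0.832] deg 95.3
turn/2 for yaw 84.2 [-0.003 -0.    -0.739] deg 84.7
```

View pics/s4.png

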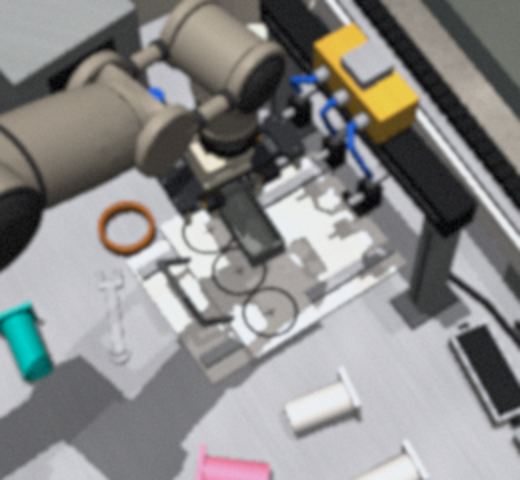

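```bash
for i in 1 2 3 4 5 6; do python3 -m handwheel '[[[0,0,0,-0.4,0.02,0,0.6],[0,0,0,-0.8,0.02,0,0.6],[0,0,0,-1,0.02,0,0.6],[0,0,0,-1,0.02,0,0.6]]]' |grep pos; done
python3 - <<'E'
from h import *
go([.537,-.441,.2],-95.8)
E
```

```text
eef_pos: [0.5279, 0.1357, 0.219]
eef_pos: [0.5279, 0.0324, 0.2175]
eef_pos: [0.5278, -0.0703, 0.2163]
eef_pos: [0.5276, -0.1726, 0.2152]
eef_pos: [0.5273, -0.2745, 0.2141]
eef_pos: [0.5269, -0.3762, 0.2126]
t11.08 tcp [ 0.5269 -0.3762  0.2126] w 0.0516 F [-0.   0.7 -1.5] q [-0.73  0.59  1.15 -0.02  1.41 -0.7 ]
tool x [ 0.028  1.    -0.006] y [ 0.999 -0.028 -0.026] z [-0.026 -0.005 -1.   ]
shift/0.1: [-0.645  0.123  0.127]
turn/2 for yaw -95.8 [-0.007  0.013  0.822] deg 94.2
turn/2 for yaw 84.2 [-0.013 -0.007 -0.749] deg 85.8
```

```bash
python3 -m handwheel '[[[-0.007,0.013,0.31,-0.3,0.12,0,0.6],[-0.007,0.013,0.31,-0.62,0.12,0,0.6],[-0.007,0.013,0.31,-0.62,0.12,0,0.6],[-0.007,0.013,0.31,-0.62,0.12,0,0.6],[-0.007,0.013,0.31,-0.62,0.12,0,0.6]]]'|grep pos
for i in 1 2; do python3 -m handwheel '[[[0,0,0.26,0,0,0,0.6],[0,0,0.26,0,0,0,0.6],[0,0,0.26,0,0,0,0.6],[0,0,0.26,0,0,0,0.6],[0,0,0.26,0,0,0,0.6]]]'|grep pos; done
python3 - <<'E'
from h import *
go([.537,-.441,.1],-95.8)
f=snap("top")["frame"]; cv2.imwrite("pics/t5.png",cv2.resize(f[150:380,320:600],None,fx=2.5,fy=2.5))
E
```

```text
eef_pos: [0.5383, -0.4356, 0.211]
eef_pos: [0.5398, -0.4323, 0.21]
eef_pos: [0.5407, -0.4301, 0.2093]
t12.33 tcp [ 0.5407 -0.4301  0.2093] w 0.0520 F [ 0.2 -0.3 -1.4] q [-0.79  0.69  0.99  0.01  1.48  0.91]
tool x [ 0.992 -0.125 -0.01 ] y [-0.125 -0.992 -0.021] z [-0.008  0.022 -1.   ]
shift/0.1: [-0.012  0.136  1.09 ]
turn/2 for yaw -95.8 [-0.011  0.005 -0.012] deg 1.9
turn/2 for yaw 84.2 [0.008 0.016 1.559] deg 178.6
```

View pics/t5.png

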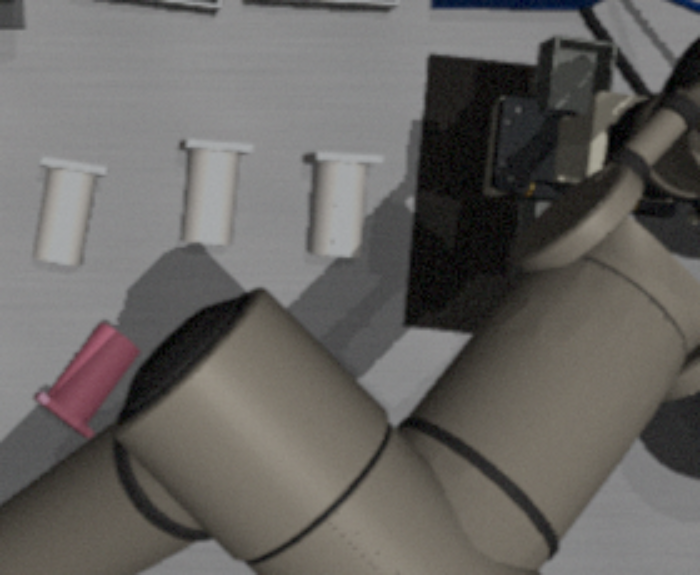

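The tray is held over the mat (crop (580,75); it looks offset outward because of its height). Lower it and release.

```bash
python3 -m handwheel '[[[-0.011,0.005,-0.012,0,0.13,0.4,0.6],[-0.011,0.005,-0.012,0,0.13,0.8,0.6],[-0.011,0.005,-0.012,0,0.13,1,0.6],[-0.011,0.005,-0.012,0,0.13,1,0.6]]]'
python3 - <<'E'
from h import *
go([.537,-.441,.013],-95.8)
E
```

```text
clock: 12.72
eef_pos: [0.5361, -0.4374, 0.1024]
ee_rot: [-3.131, 0.145, 0.014]
contact_force: [0.2, 0.7, -1.6]
width: 0.0518
t12.72 tcp [ 0.5361 -0.4374  0.1024] w 0.0518 F [ 0.2  0.7 -1.6] q [-0.79  0.76  1.15 -0.    1.25  0.87]
tool x [ 0.996 -0.093 -0.009] y [-0.093 -0.996 -0.007] z [-0.009  0.008 -1.   ]
shift/0.1: [0.021 0.041 0.894]
turn/2 for yaw -95.8 [-0.004  0.005  0.004] deg 0.8
turn/2 for yaw 84.2 [-0.007 -0.006 -1.567] deg 179.5
```

```bash
python3 -m handwheel '[[[-0.004,0.005,0,0.02,0.04,0.4,0.6],[-0.004,0.005,0,0.02,0.04,0.7,0.6],[-0.004,0.005,0,0.02,0.04,0.82,0.6],[-0.004,0.005,0,0.02,0.04,0.88,0.6],[-0.004,0.005,0,0.02,0.04,0.89,0.6]]]'
python3 -m handwheel '[[[0,0,0,0,0,0,0],[0,0,0,0,0,0,0],[0,0,0,0,0,0,0],[0,0,0,0,0,0,0],[0,0,0,0,0,0,0]]]'
python3 -m handwheel '[[[0,0,0,0,0,-0.2,0],[0,0,0,0,0,-0.6,0],[0,0,0,0,0,-1,0],[0,0,0,0,0,-1,0]]]'
python3 -m handwheel '[[[0,0,0,-0.4,0,-0.2,0],[0,0,0,-0.8,-0.1,-0.6,0],[0,0,0,-1,-0.2,-1,0],[0,0,0,-1,-0.2,-1,0]]]'
python3 -m handwheel '[[[0,0,0,-0.4,0,-0.2,0],[0,0,0,-0.8,-0.1,-0.4,0],[0,0,0,-1,-0.2,-0.4,0],[0,0,0,-1,-0.2,-0.4,0]]]'
python3 - <<'E'
from h import *
f=snap("top"); cv2.imwrite("pics/t6.png",cv2.resize(f["frame"][150:380,320:600],None,fx=2.5,fy=2.5))
go(None,90)
E
```

```text
clock: 13.13
eef_pos: [0.5375, -0.4409, 0.0139]
ee_rot: [3.137, -0.143, 0.002]
contact_force: [-0.8, -0.3, -1.0]
width: 0.052
clock: 13.55
eef_pos: [0.5379, -0.4414, 0.0151]
ee_rot: [3.136, -0.143, 0.004]
contact_force: [-0.9, 0.8, 0.5]
width: 0.0805
clock: 13.88
eef_pos: [0.5409, -0.4443, 0.1252]
ee_rot: [3.125, -0.142, 0.022]
contact_force: [0.8, -1.5, 2.5]
width: 0.0919
clock: 14.22
eef_pos: [0.4403, -0.4139, 0.2271]
ee_rot: [3.123, -0.143, 0.025]
contact_force: [0.1, -1.0, 0.5]
width: 0.0917
clock: 14.55
eef_pos: [0.3383, -0.3825, 0.2675]
ee_rot: [3.12, -0.146, 0.025]
contact_force: [0.5, -1.2, 0.8]
width: 0.0919
t14.60 tcp [ 0.3403 -0.3836  0.267 ] w 0.0915 F [ 1.2 -0.6  0.1] q [-1.    0.28  1.51  0.    1.33  0.67]
tool x [ 0.995 -0.093  0.018] y [-0.094 -0.995  0.017] z [ 0.017 -0.019 -1.   ]
turn/2 for yaw 90 [-0.013 -0.014  1.524] deg 174.6
turn/2 for yaw 270 [ 0.009 -0.009 -0.047] deg 5.6
```

View pics/t6.png

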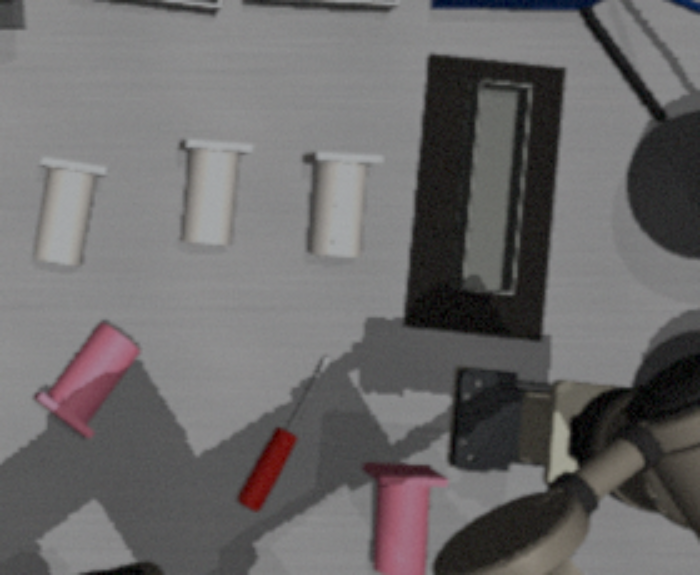

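The tray lies open side up on the mat (crop (465–532, 82–295)). The housings in this crop have flange to mouth centres at A (73,166)→(58,264), B (216,148)→(207,245) and C (343,158)→(336,256).

```bash
python3 - <<'E'
from h import *
s=snap("top"); fp=lambda a: np.asarray(a,float)/2.5+[320,150]
for n,a,b in(("A",(73,166),(58,264)),("B",(216,148),(207,245)),("C",(343,158),(336,256))):
    F=ray(s,fp([a]),.034)[0]; M=ray(s,fp([b]),.025)[0]; d=(F-M)[:2]; L=np.linalg.norm(d); d/=L
    G=M[:2]+d*.027   # grasp point 23 mm above mid, towards mouth
    print(n,"mouth",M.round(3),"len",L.round(3),"foot yaw",np.degrees(np.arctan2(d[1],d[0])).round(1),"grasp",G.round(3),"mid",(M[:2]+.05*d).round(3))
t=ray(s,fp([[480,82],[532,86],[515,295],[463,291]]),.038); print("tray",t.mean(0).round(3),"yaw",np.degrees(np.arctan2(*(t[0]-t[3])[[1,0]])).round(1))
E
```

```text
A mouth [ 0.464 -0.009  0.025] len 0.098 foot yaw -8.3 grasp [ 0.491 -0.013] mid [ 0.514 -0.016]
B mouth [ 0.484 -0.158  0.025] len 0.096 foot yaw -4.6 grasp [ 0.511 -0.16 ] mid [ 0.534 -0.162]
C mouth [ 0.474 -0.286  0.025] len 0.097 foot yaw -3.1 grasp [ 0.501 -0.287] mid [ 0.524 -0.289]
tray [ 0.542 -0.442  0.038] yaw -5.3
```

Each housing will be gripped with the tool leaning forward 40° and moved with the gripper rolled half a turn about its own axis. That brings the mouth up with a forward lean of about 54°, leaving the gripper body on the robot side, clear of the head. Starting with A, I tilt first.

```bash
cat >> h.py <<'E'
def tm(psi,al,flip=False):
    p,a=np.radians([psi,al]); z=np.array([np.sin(a)*np.cos(p),np.sin(a)*np.sin(p),-np.cos(a)])
    y=np.array([np.sin(p),-np.cos(p),0])*(-1 if flip else 1); return np.c_[np.cross(y,z),y,z]
def tgt(G,psi,al,back=0,flip=False):
    """turn and shift to bring the grasp point to G (back m short of it along the tool)"""
    M=tm(psi,al,flip); go(np.asarray(G)+M[:,2]*(.0188-back),tool=M)
E
python3 - <<'E'
from h import *
tgt([.491,-.013,.03],-8.3,40,.08)
E
```

```text
t14.65 tcp [ 0.3415 -0.3843  0.2664] w 0.0918 F [-0.1 -0.3 -0.7] q [-1.    0.28  1.5   0.    1.33  0.67]
tool x [ 0.996 -0.093  0.019] y [-0.093 -0.996  0.017] z [ 0.017 -0.019 -1.   ]
shift/0.1: [ 0.717 -3.888  1.843]
turn/2 [-0.001  0.34   0.028] 39.0
```

```bash
for i in 1 2 3; do python3 -m handwheel '[[[0,0,0,0.05,-0.4,0,0],[0,0,0,0.1,-0.8,0,0],[0,0,0,0.2,-1,0,0],[0,0,0,0.2,-1,0,0]]]'|grep pos; done
python3 -m handwheel '[[[0,0.17,0.01,0,-0.3,0,0],[0,0.17,0.01,0,-0.6,0,0],[0,0.17,0.01,0,-0.7,0,0],[0,0.17,0.01,0,-0.7,0,0]]]'|grep pos
python3 -m handwheel '[[[0,0.17,0.01,0,0,0,0],[0,0.17,0.01,0,0,0,0],[0,0.17,0.01,0,0,0,0],[0,0.17,0.01,0,0,0,0]]]'|grep pos
python3 - <<'E'
from h import *
tgt([.491,-.013,.03],-8.3,40,.08)
E
```

```text
eef_pos: [0.3728, -0.2835, 0.265]
eef_pos: [0.4037, -0.1829, 0.2637]
eef_pos: [0.4342, -0.0825, 0.2625]
eef_pos: [0.4376, -0.0112, 0.2601]
eef_pos: [0.4353, -0.0116, 0.2576]
t16.32 tcp [ 0.4353 -0.0116  0.2576] w 0.0920 F [-1.5  0.  -0.6] q [-0.28 -0.19  2.25  0.27  0.41  1.19]
tool x [ 0.761 -0.089  0.643] y [-0.116 -0.993 -0.   ] z [ 0.638 -0.074 -0.766]
shift/0.1: [-1.037 -0.061  1.488]
turn/2 [-0.009  0.     0.011] 1.6
```

```bash
for i in 1 2; do python3 -m handwheel '[[[-0.004,0,0.005,-0.2,-0.03,0.3,0],[-0.004,0,0.005,-0.52,-0.03,0.74,0],[-0.004,0,0.005,-0.52,-0.03,0.74,0],[-0.004,0,0.005,-0.52,-0.03,0.74,0]]]'|grep pos; done
python3 - <<'E'
from h import *
tgt([.491,-.013,.03],-8.3,40,0)
f=snap("top")["frame"]; cv2.imwrite("pics/t7.png",cv2.resize(f[180:330,270:430],None,fx=3,fy=3))
E
```

```text
eef_pos: [0.4356, -0.0279, 0.1962]
eef_pos: [0.4435, -0.0164, 0.1598]
t16.98 tcp [ 0.4435 -0.0164  0.1598] w 0.0915 F [-0.   0.5  0.2] q [-0.42  0.05  2.41  1.47  0.29 -0.13]
tool x [ 0.762 -0.105  0.638] y [-0.066 -0.994 -0.084] z [ 0.644  0.022 -0.765]
shift/0.1: [-0.469  0.065  1.487]
turn/2 [-0.058  0.003  0.003] 6.6
```

View pics/t7.png

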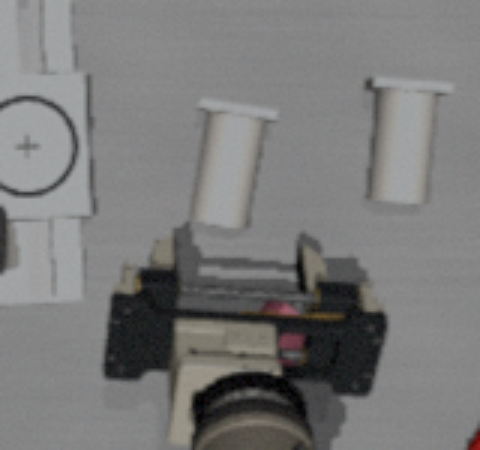

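The crop shows A at (230,165) with the gripper short of it: joint 5 reached its 0.28 limit, so a 40° lean is unavailable this close in. I'll fit the arm geometry from the logged poses to choose a feasible grasp.

```bash
cat > k.py <<'E'
import numpy as np
from scipy.optimize import least_squares
D=[((1.198,.3427,1.525),(.1179,.5112,.226),(0,0,-1)),((.26,.75,1.34),(.6053,.2394,.0495),(-.013,-.003,-1)),((.23,.61,1.09),(.626,.2244,.2258),(.008,-.006,-1)),
((-.15,.02,1.96),(.3692,.0307,.2194),(.067,.018,-.998)),((.3,.45,1.37),(.5285,.2398,.2226),(-.005,-.004,-1)),((-.79,.76,1.15),(.5361,-.4374,.1024),(-.009,.008,-1)),
((-1,.28,1.5),(.3415,-.3843,.2664),(.017,-.019,-1)),((-.28,-.19,2.25),(.4353,-.0116,.2576),(.638,-.074,-.766)),((-.42,.05,2.41),(.4435,-.0164,.1598),(.644,.022,-.765)),((.33,.5,1.81),(.4462,.2343,.0594),(.019,.002,-1))]
def wc(p,q):
    a1,d1,L2,L3,e,off=p[:6]; r=a1+L2*np.sin(q[1])+L3*np.sin(q[1]+q[2]+e); z=d1+L2*np.cos(q[1])+L3*np.cos(q[1]+q[2]+e)
    c,s=np.cos(q[0]),np.sin(q[0]); return np.array([c*r-s*off,s*r+c*off,z])
def res(p): return np.concatenate([wc(p,q)+p[6]*np.array(t)/np.linalg.norm(t)-np.array(x) for q,x,t in D])
S=least_squares(res,[0,.3,.35,.35,0,.076,.25]); p=S.x
if __name__=="__main__":
    print(p.round(4),"rms",np.sqrt(np.mean(S.fun**2)).round(4))
    # feasible tilt for grasp point (r,z): q5eff = pi - al - (q2+q3)
    for nm,r,z in(("pickA",.491,.03),("pickB",.535,.03),("pickC",.577,.03),("bench.65",.65,.03),("bench.72",.72,.03),("place",.575,.107),("place3",.61,.107),("bench-up",.5,.075)):
        out=[]
        for al in range(-80,91,10):
            a=np.radians(al); R=np.sqrt(r*r-p[5]**2); L=p[6]-.0188
            w=np.array([R-L*np.sin(a),z+L*np.cos(a)])
            f=lambda q:[p[0]+p[2]*np.sin(q[0])+p[3]*np.sin(q[0]+q[1]+p[4])-w[0],p[1]+p[2]*np.cos(q[0])+p[3]*np.cos(q[0]+q[1]+p[4])-w[1]]
            s=least_squares(f,[.4,1.5],bounds=([-.77,.04],[2.02,2.7]))
            out.append((al,round(np.pi-a-s.x.sum(),2) if s.cost<1e-8 else None))
        print(nm,out)
E
python3 k.py
```

```text
[2.000e-04 2.237e-01 5.035e-01 3.825e-01 1.186e-01 7.630e-02 3.168e-01] rms 0.0013
pickA [(-80, np.float64(2.36)), (-70, np.float64(2.19)), (-60, np.float64(2.01)), (-50, np.float64(1.81)), (-40, np.float64(1.61)), (-30, np.float64(1.4)), (-20, np.float64(1.18)), (-10, np.float64(0.95)), (0, np.float64(0.7)), (10, np.float64(0.44)), (20, np.float64(0.15)), (30, np.float64(-0.18)), (40, np.float64(-0.55)), (50, np.float64(-0.97)), (60, np.float64(-1.43)), (70, np.float64(-1.86)), (80, np.float64(-2.2)), (90, np.float64(-2.43))]
pickB [(-80, np.float64(2.52)), (-70, np.float64(2.33)), (-60, np.float64(2.13)), (-50, np.float64(1.92)), (-40, np.float64(1.71)), (-30, np.float64(1.49)), (-20, np.float64(1.26)), (-10, np.float64(1.03)), (0, np.float64(0.77)), (10, np.float64(0.51)), (20, np.float64(0.22)), (30, np.float64(-0.1)), (40, np.float64(-0.45)), (50, np.float64(-0.83)), (60, np.float64(-1.24)), (70, np.float64(-1.64)), (80, np.float64(-1.97)), (90, np.float64(-2.22))]
pickC [(-80, np.float64(2.76)), (-70, np.float64(2.51)), (-60, np.float64(2.27)), (-50, np.float64(2.04)), (-40, np
[... 1777 characters left out ...]
)), (0, np.float64(1.06)), (10, np.float64(0.8)), (20, np.float64(0.52)), (30, np.float64(0.23)), (40, np.float64(-0.08)), (50, np.float64(-0.42)), (60, np.float64(-0.78)), (70, np.float64(-1.15)), (80, np.float64(-1.51)), (90, np.float64(-1.81))]
bench-up [(-80, np.float64(2.43)), (-70, np.float64(2.26)), (-60, np.float64(2.09)), (-50, np.float64(1.9)), (-40, np.float64(1.71)), (-30, np.float64(1.5)), (-20, np.float64(1.29)), (-10, np.float64(1.06)), (0, np.float64(0.83)), (10, np.float64(0.57)), (20, np.float64(0.3)), (30, np.float64(-0.01)), (40, np.float64(-0.36)), (50, np.float64(-0.76)), (60, np.float64(-1.22)), (70, np.float64(-1.68)), (80, np.float64(-2.07)), (90, np.float64(-2.35))]
```

The fit is good to 1.3 mm. The lean works with joint 4 turned over (q4≈π), for both picking and placing. I'll lean further forward here to complete that wrist flip, then come back to 40°.

```bash
python3 -m handwheel '[[[-0.05,0.06,0,0,0,-0.2,0],[-0.05,0.12,0,0,0,-0.2,0],[-0.05,0.18,0,0,0,-0.2,0],[-0.05,0.22,0,0,0,-0.2,0],[-0.05,0.22,0,0,0,-0.2,0]]]'|grep pos
python3 -m handwheel '[[[0,0,0,0,0,0,0],[0,0,0,0,0,0,0],[0,0,0,0,0,0,0]]]'|grep pos
python3 - <<'E'
from h import *
tgt([.491,-.013,.03],-8.3,60,.12)
E
```

```text
eef_pos: [0.437, -0.0053, 0.173]
eef_pos: [0.4393, -0.0056, 0.174]
t17.70 tcp [ 0.4393 -0.0056  0.174 ] w 0.0919 F [ 0.3 -0.2 -0.6] q [-0.46  0.08  2.59  2.33  0.52 -1.02]
tool x [ 0.611 -0.111  0.784] y [-0.062 -0.994 -0.092] z [ 0.79   0.008 -0.614]
shift/0.1: [-0.952  0.055  0.297]
turn/2 [-0.06   0.072 -0.015] 10.9
```

```bash
python3 -m handwheel '[[[-0.03,0.03,-0.01,-0.2,0,0,0],[-0.06,0.07,-0.015,-0.4,0.05,0,0],[-0.06,0.07,-0.015,-0.4,0.05,0,0],[-0.06,0.07,-0.015,-0.4,0.05,0,0]]]'|grep pos
python3 - <<'E'
from h import *
tgt([.491,-.013,.03],-8.3,40,.08)
E
```

```text
eef_pos: [0.4416, 0.0001, 0.1574]
t18.03 tcp [4.416e-01 1.000e-04 1.574e-01] w 0.0918 F [ 2.2  1.5 -0.3] q [-0.21  0.32  2.7   3.08  0.9  -1.56]
tool x [ 0.511 -0.076  0.856] y [-0.15  -0.989  0.002] z [ 0.846 -0.13  -0.516]
shift/0.1: [-0.63   0.055  0.514]
turn/2 [ 0.003 -0.165 -0.001] 18.9
```

```bash
python3 -m handwheel '[[[0,-0.05,0,-0.1,0.05,0.1,0],[0,-0.11,0,-0.3,0.05,0.25,0],[0,-0.165,0,-0.5,0.05,0.4,0],[0,-0.165,0,-0.63,0.05,0.51,0],[0,-0.165,0,-0.63,0.05,0.51,0]]]'|grep pos
python3 - <<'E'
from h import *
tgt([.491,-.013,.03],-8.3,40,0)
E
```

```text
eef_pos: [0.4551, -0.0065, 0.0767]
t18.45 tcp [ 0.4551 -0.0065  0.0767] w 0.0917 F [-0.6  0.6  0.8] q [-0.21  0.36  2.49  3.04  0.41 -1.53]
tool x [ 0.756 -0.114  0.644] y [-0.149 -0.989  0.   ] z [ 0.637 -0.096 -0.765]
shift/0.1: [-0.022  0.011  0.781]
turn/2 [ 0.002 -0.001 -0.002] 0.3
```

Lined up. Go in along the tool axis, grip, lift a little, and check.

```bash
python3 -m handwheel '[[[0,0,0,-0.02,0.01,0.2,0],[0,0,0,-0.02,0.01,0.4,0],[0,0,0,-0.02,0.01,0.6,0],[0,0,0,-0.02,0.01,0.75,0],[0,0,0,-0.02,0.01,0.78,0]]]' 30
python3 -m handwheel '[[[0,0,0,0,0,0,0.7],[0,0,0,0,0,0,0.7],[0,0,0,0,0,0,0.7],[0,0,0,0,0,0,0.7],[0,0,0,0,0,0,0.7]]]' 30
python3 -m handwheel '[[[0,0,0,0,0,0,0.7],[0,0,0,0,0,0,0.7],[0,0,0,0,0,0,0.7]]]' 30
python3 - <<'E'
from h import *
f=snap("scene")["frame"]; cv2.imwrite("pics/s8.png",cv2.resize(f[220:340,270:450],None,fx=3,fy=3))
tgt([.495,-.013,.15],-8.3,54,0)
E
```

```text
clock: 18.87
eef_pos: [0.5054, -0.0144, 0.0155]
ee_rot: [2.896, -0.217, 1.062]
contact_force: [0.4, -0.8, 0.6]
width: 0.0917
clock: 19.28
eef_pos: [0.5053, -0.0143, 0.0163]
ee_rot: [2.896, -0.216, 1.063]
contact_force: [0.3, -0.7, 0.2]
width: 0.0633
clock: 19.53
eef_pos: [0.5053, -0.0143, 0.0167]
ee_rot: [2.895, -0.216, 1.064]
contact_force: [-2.3, 1.0, 5.3]
width: 0.0497
t19.58 tcp [ 0.5053 -0.0143  0.0167] w 0.0499 F [-3.7  0.6  5.5] q [-0.2   0.6   2.4   3.07  0.56 -1.55]
tool x [ 0.753 -0.114  0.648] y [-0.148 -0.989 -0.002] z [ 0.641 -0.094 -0.762]
shift/0.1: [ 0.828 -0.    -0.9  ]
turn/2 [ 0.001  0.119 -0.002] 13.6
```

View pics/s8.png

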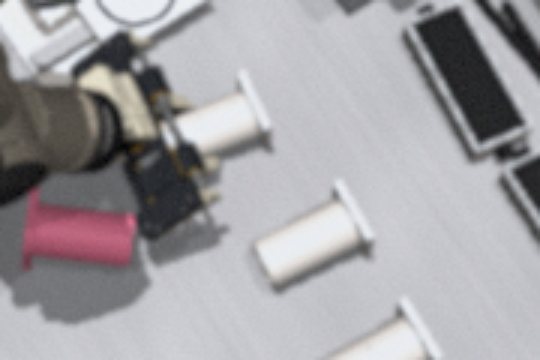

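Housing A is gripped (width 50 mm) and the pink decoy at crop (80,240) is untouched. Lift and roll half a turn.

```bash
python3 -m handwheel '[[[0,0.01,0,0.2,0,-0.2,0.7],[0,0.04,0,0.45,0,-0.5,0.7],[0,0.08,0,0.7,0,-0.75,0.7],[0,0.119,0,0.83,0,-0.9,0.7],[0,0.119,0,0.83,0,-0.9,0.7]]]' 40
for i in 1 2 3 4 5; do python3 -m handwheel '[[[0,0,0.06,0,0,0,0.7],[0,0,0.12,0,0,0,0.7],[0,0,0.18,0,0,0,0.7],[0,0,0.24,0,0,0,0.7],[0,0,0.3,0,0,0,0.7]]]' |egrep 'pos|width'; done
python3 - <<'E'
from h import *
tgt([.46,.1,.15],0,54,0,True)
E
```

```text
clock: 20.0
eef_pos: [0.509, -0.0149, 0.1406]
ee_rot: [2.732, -0.204, 1.398]
contact_force: [-0.7, -0.0, -2.2]
width: 0.0497
eef_pos: [0.5084, -0.0149, 0.1385]
width: 0.0496
eef_pos: [0.5078, -0.0149, 0.1364]
width: 0.05
eef_pos: [0.5073, -0.0148, 0.1343]
width: 0.0497
eef_pos: [0.5067, -0.0148, 0.1322]
width: 0.0492
eef_pos: [0.5061, -0.0148, 0.1302]
width: 0.0494
t22.08 tcp [ 0.5061 -0.0148  0.1302] w 0.0494 F [ 0.5 -0.1 -2. ] q [-0.22  0.35  2.48  3.05  0.6   1.5 ]
tool x [-0.614 -0.018 -0.789] y [ 0.081  0.993 -0.085] z [ 0.785 -0.116 -0.609]
shift/0.1: [ 0.101  1.108 -0.429]
turn/2 [-0.058 -0.016  0.01 ] 7.0
```

```bash
python3 -m handwheel '[[[-0.06,-0.016,0.01,0,0.3,-0.05,0.7],[-0.06,-0.016,0.01,0,0.6,-0.1,0.7],[-0.06,-0.016,0.01,0,0.9,-0.15,0.7],[-0.06,-0.016,0.01,0,1,-0.15,0.7]]]' |egrep 'pos|width'
python3 - <<'E'
from h import *
tgt([.522,.25,.14],2.8,54,0,True)
E
```

```text
eef_pos: [0.5011, 0.0879, 0.1284]
width: 0.0497
t22.42 tcp [0.5011 0.0879 0.1284] w 0.0497 F [-0.3 -0.1 -2.4] q [0.04 0.37 2.48 3.19 0.65 1.56]
tool x [-0.594  0.    -0.805] y [-0.003  1.     0.003] z [ 0.805  0.004 -0.594]
shift/0.1: [-0.218  1.627  0.294]
turn/2 [-0.018 -0.004 -0.014] 2.6
```

```bash
python3 -m handwheel '[[[-0.018,-0.004,-0.014,-0.11,0.4,0.12,0.7],[-0.018,-0.004,-0.014,-0.11,0.8,0.12,0.7],[-0.018,-0.004,-0.014,-0.11,1,0.12,0.7],[-0.018,-0.004,-0.014,-0.11,1,0.12,0.7]]]' |egrep 'pos|width'
python3 -m handwheel '[[[0,0,0,-0.11,0.4,0.12,0.7],[0,0,0,-0.11,0.8,0.12,0.7],[0,0,0,-0.11,1,0.12,0.7],[0,0,0,-0.11,1,0.12,0.7]]]' |egrep 'pos|width'
python3 - <<'E'
from h import *
tgt([.522,.32,.125],2.8,54,0,True)
s=snap("scene"); f=s["frame"]; u=proj(s,[[.522,.285,.1]])[0].astype(int); print(u)
cv2.imwrite("pics/s9.png",cv2.resize(f[u[1]-75:u[1]+75,u[0]-90:u[0]+90],None,fx=3.5,fy=3.5,interpolation=cv2.INTER_CUBIC))
E
```

```text
eef_pos: [0.5164, 0.1933, 0.1288]
width: 0.0498
eef_pos: [0.5268, 0.2995, 0.1296]
width: 0.0498
t23.08 tcp [0.5268 0.2995 0.1296] w 0.0498 F [-0.5 -0.2 -1.3] q [0.61 0.49 2.14 4.08 0.54 1.05]
tool x [-0.592 -0.033 -0.806] y [-0.061  0.998  0.005] z [ 0.804  0.052 -0.593]
shift/0.1: [0.057 0.204 0.187]
turn/2 [ 0.006 -0.003  0.002] 0.8
[288 172]
```

View pics/s9.png

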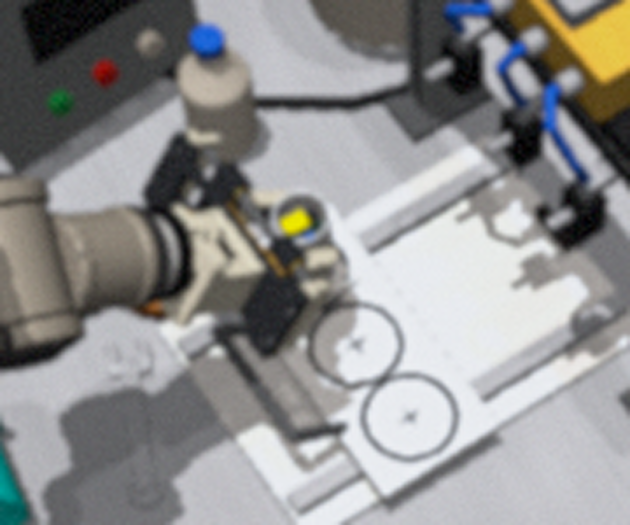

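The crop shows the housing mouth up at (300,220), with rings 2 and 1 free at (358,345) and (410,415). Joint 4 is close to its limit, so I'll turn the heading to 16° while lowering onto ring 3, cross-checking positions from this view.

```bash
python3 - <<'E'
from h import *
s=snap("scene")
print("ring2,1",ray(s,[[300.3,195.6],[315.1,215.6]],.034).round(4).tolist())
print("mouth",ray(s,[[283.7,159.9]],.168).round(4), "grasp pt", (status.get_state()["eef_pos"]-.0188*R.from_rotvec(status.get_state()["ee_rot"]).as_matrix()[:,2]).round(4))
tgt([.521,.320,.125],16,54,0,True)
tgt([.521,.320,.107],16,54,0,True)
E
```

```text
ring2,1 [[0.5274, 0.23, 0.034], [0.5314, 0.1484, 0.034]]
mouth [[0.5136 0.2914 0.168 ]] grasp pt [0.5112 0.2944 0.1402]
t23.18 tcp [0.5263 0.2953 0.1291] w 0.0500 F [-0.2  0.  -3.7] q [0.6  0.48 2.14 4.08 0.54 1.06]
tool x [-0.592 -0.033 -0.805] y [-0.058  0.998  0.002] z [ 0.804  0.048 -0.593]
shift/0.1: [0.057 0.282 0.178]
turn/2 [-0.088 -0.003 -0.066] 12.7
t23.18 tcp [0.5263 0.2953 0.1291] w 0.0500 F [-0.2  0.  -3.7] q [0.6  0.48 2.14 4.08 0.54 1.06]
tool x [-0.592 -0.033 -0.805] y [-0.058  0.998  0.002] z [ 0.804  0.048 -0.593]
shift/0.1: [0.202 0.282 0.285]
turn/2 [-0.088 -0.003 -0.066] 12.7
```

```bash
python3 -m handwheel '[[[-0.04,0,-0.03,0.03,0.1,0.1,0.7],[-0.088,-0.003,-0.066,0.06,0.26,0.18,0.7],[-0.088,-0.003,-0.066,0.06,0.26,0.18,0.7],[-0.088,-0.003,-0.066,0.06,0.26,0.18,0.7]]]' |egrep 'pos|width|force'
python3 - <<'E'
from h import *
tgt([.522,.3175,.112],16,54,0,True)
E
```

```text
eef_pos: [0.5352, 0.32, 0.1111]
contact_force: [0.5, -1.4, -2.2]
width: 0.0495
t23.52 tcp [0.5352 0.32   0.1111] w 0.0495 F [ 0.5 -1.4 -2.2] q [0.51 0.52 2.17 3.53 0.51 1.36]
tool x [-0.569 -0.165 -0.805] y [-0.277  0.961 -0.002] z [ 0.774  0.222 -0.593]
shift/0.1: [0.071 0.013 0.075]
turn/2 [-0.    -0.003  0.001] 0.4
```

```bash
python3 -m handwheel '[[[0,-0.003,0,0.04,0.013,0.04,0.7],[0,-0.003,0,0.07,0.013,0.07,0.7],[0,-0.003,0,0.07,0.013,0.07,0.7]]]' |egrep 'pos|force'
python3 -m handwheel '[[[0,0,0,0.016,0,0.012,0.7],[0,0,0,0.032,0,0.024,0.7],[0,0,0,0.032,0,0.024,0.7]]]' |egrep 'pos|force'
python3 -m handwheel '[[[0,0,0,0.016,0,0.012,0.7],[0,0,0,0.024,0,0.018,0.7],[0,0,0,0.024,0,0.018,0.7]]]' |egrep 'pos|force'
```

```text
eef_pos: [0.5359, 0.3206, 0.0996]
contact_force: [-0.0, -0.5, -2.7]
eef_pos: [0.5367, 0.3207, 0.0967]
contact_force: [0.9, -1.1, 2.1]
eef_pos: [0.5388, 0.3209, 0.0967]
contact_force: [0.1, -3.6, 8.9]
```

```bash
python3 -m handwheel '[[[0,0,0,-0.01,0,-0.01,0.3],[0,0,0,-0.01,0,-0.01,0.3],[0,0,0,-0.01,0,-0.01,0.3],[0,0,0,-0.01,0,-0.01,0.3]]]' |egrep 'pos|force|width'
python3 -m handwheel '[[[0,0,0,0,0,-0.2,0.3],[0,0,0,0,0,-0.4,0.3],[0,0,0,0,0,-0.6,0.3],[0,0,0,0,0,-0.8,0.3],[0,0,0,0,0,-0.8,0.3]]]' |egrep 'pos|force|width'
python3 - <<'E'
from h import *
s=snap("scene"); f=s["frame"]; cv2.imwrite("pics/s10.png",f)
u=proj(s,[[.522,.3175,.134]])[0]; print("expected mouth px",u)
g=cv2.cvtColor(f,cv2.COLOR_BGR2GRAY)
tgt([.511,-.16,.03],-4.6,44,.10)
E
```

```text
eef_pos: [0.5383, 0.321, 0.0978]
contact_force: [-0.1, 0.2, 0.0]
width: 0.0639
eef_pos: [0.4733, 0.303, 0.1452]
contact_force: [-0.1, -0.3, -0.7]
width: 0.0642
expected mouth px [282.53243636 158.1002663 ]
t25.07 tcp [0.4748 0.3036 0.145 ] w 0.0644 F [0.1 0.1 0. ] q [0.56 0.39 2.3  3.62 0.53 1.32]
tool x [-0.559 -0.159 -0.814] y [-0.273  0.962 -0.001] z [ 0.783  0.221 -0.581]
shift/0.1: [ 1.303 -4.362 -0.844]
turn/2 [-0.132  0.196 -1.435] 166.7
```

```bash
python3 -m handwheel '[[[0.037,0,0.027,0.08,-0.4,-0.1,0.2],[0.037,0,0.027,0.16,-0.8,-0.22,0],[0.037,0,0.027,0.16,-1,-0.22,0],[0.037,0,0.027,0.16,-1,-0.22,0]]]' |grep pos
python3 -m handwheel '[[[0.037,0,0.027,0.05,-0.4,-0.08,0],[0.037,0,0.027,0.1,-0.8,-0.15,0],[0.037,0,0.027,0.1,-1,-0.15,0],[0.037,0,0.027,0.1,-1,-0.15,0]]]' |grep pos
python3 -m handwheel '[[[0.037,0,0.027,0.03,-0.4,-0.04,0],[0.037,0,0.027,0.05,-0.8,-0.08,0],[0.037,0,0.027,0.05,-1,-0.08,0],[0.037,0,0.027,0.05,-1,-0.08,0]]]' |grep pos
python3 -m handwheel '[[[0.037,0,0.027,0,-0.4,0,0],[0.037,0,0.027,0,-0.8,0,0],[0.037,0,0.027,0,-1,0,0],[0.037,0,0.027,0,-1,0,0]]]' |grep pos
python3 - <<'E'
from h import *
tgt([.511,-.16,.03],-4.6,52,.10,True)
E
```

```text
eef_pos: [0.4766, 0.1962, 0.1439]
eef_pos: [0.4783, 0.0898, 0.144]
eef_pos: [0.4789, -0.0171, 0.1446]
eef_pos: [0.4787, -0.1235, 0.1451]
t26.40 tcp [ 0.4787 -0.1235  0.1451] w 0.0920 F [-0.1 -0.4  0.5] q [-0.72  0.31  2.52  2.35  0.71  1.84]
tool x [-0.576  0.067 -0.815] y [ 0.117  0.993 -0.001] z [ 0.809 -0.096 -0.58 ]
shift/0.1: [ 0.691 -0.348  0.153]
turn/2 [-0.015  0.022 -0.011] 3.3
```

```bash
for i in 1 2 3 4 5; do python3 -m handwheel '[[[0,0,-0.06,0,0,0,0],[0,0,-0.12,0,0,0,0],[0,0,-0.18,0,0,0,0],[0,0,-0.24,0,0,0,0],[0,0,-0.3,0,0,0,0]]]' |grep pos; done
cat > chk.py <<'E'
from h import *
s=snap("top"); f0=cv2.imread("pics/top0.png"); f=s["frame"]
d=(cv2.absdiff(f,f0).max(2)>40)
for n,x0,x1 in(("B",385,425),("C",440,478),("wash",108,150),("trayreg",485,545)):
    print(n,"changed px",int(d[203:258,x0:x1].sum()))
E
python3 - <<'E'
import chk
from h import *
tgt([.511,-.16,.03],-4.6,44,.09)
E
```

```text
eef_pos: [0.4796, -0.1224, 0.1449]
eef_pos: [0.4807, -0.1211, 0.1448]
eef_pos: [0.4817, -0.1199, 0.1447]
eef_pos: [0.4827, -0.1185, 0.1445]
eef_pos: [0.4837, -0.1173, 0.1444]
B changed px 208
C changed px 0
wash changed px 0
trayreg changed px 957
t28.53 tcp [ 0.4836 -0.1172  0.1444] w 0.0918 F [-0.   1.1 -0.6] q [-0.7   0.32  2.51  2.38  0.71 -1.2 ]
tool x [ 0.561 -0.166  0.811] y [-0.168 -0.982 -0.085] z [ 0.811 -0.089 -0.579]
shift/0.1: [-0.571  0.471  0.222]
turn/2 [ 0.006 -0.093 -0.061] 12.8
```

```bash
python3 -m handwheel '[[[0,-0.03,-0.03,-0.1,0.3,0,0],[0,-0.06,-0.06,-0.3,0.47,0.1,0],[0.006,-0.093,-0.06,-0.5,0.47,0.2,0],[0.006,-0.093,-0.06,-0.57,0.47,0.22,0],[0.006,-0.093,-0.06,-0.57,0.47,0.22,0]]]' |grep pos
python3 - <<'E'
import chk
from h import *
tgt([.511,-.16,.03],-4.6,44,.0)
cv2.imwrite("pics/t11.png",cv2.resize(chk.f[180:310,340:500],None,fx=3.5,fy=3.5,interpolation=cv2.INTER_CUBIC))
E
```

```text
eef_pos: [0.4621, -0.1548, 0.0801]
B changed px 156
C changed px 0
wash changed px 0
trayreg changed px 963
t29.00 tcp [ 0.462  -0.1547  0.0807] w 0.0919 F [0.4 0.7 0. ] q [-0.8   0.41  2.44  2.15  0.58 -1.21]
tool x [ 0.717 -0.063  0.695] y [-0.083 -0.997 -0.005] z [ 0.692 -0.054 -0.719]
shift/0.1: [0.002 0.015 0.894]
turn/2 [-0.001  0.    -0.003] 0.3
```

```bash
python3 - <<'E'
import chk
ys,xs=chk.np.nonzero(chk.d[203:258,385:425]); print("rows",ys.min()+203,ys.max()+203,"flange rows changed",(ys<25).sum())
E
python3 -m handwheel '[[[0,0,0,0,0.015,0.2,0],[0,0,0,0,0.015,0.4,0],[0,0,0,0,0.015,0.6,0],[0,0,0,0,0.015,0.8,0],[0,0,0,0,0.015,0.89,0]]]' 30 | egrep 'pos|force'
python3 -m handwheel '[[[0,0,0,0,0,0,0.7],[0,0,0,0,0,0,0.7],[0,0,0,0,0,0,0.7],[0,0,0,0,0,0,0.7],[0,0,0,0,0,0,0.7]]]' 30 |grep width
python3 -m handwheel '[[[0,0,0,0,0,0,0.7],[0,0,0,0,0,0,0.7],[0,0,0,0,0,0,0.7]]]' 30
python3 - <<'E'
from h import *
tgt([.511,-.16,.15],-4.6,54,0)
E
```

```text
B changed px 162
C changed px 0
wash changed px 0
trayreg changed px 958
rows 203 257 flange rows changed 113
eef_pos: [0.5253, -0.1606, 0.0165]
contact_force: [-0.6, -0.4, 0.9]
width: 0.063
clock: 30.13
eef_pos: [0.525, -0.1611, 0.0176]
ee_rot: [2.883, -0.123, 1.17]
contact_force: [0.7, -0.6, 0.1]
width: 0.0434
t30.13 tcp [ 0.525  -0.1611  0.0176] w 0.0434 F [ 0.7 -0.6  0.1] q [-0.67  0.64  2.31  2.42  0.63 -1.39]
tool x [ 0.715 -0.063  0.697] y [-0.083 -0.997 -0.004] z [ 0.694 -0.055 -0.717]
shift/0.1: [ 0.854 -0.004 -0.862]
turn/2 [-0.     0.086 -0.003] 9.9
```

Width fell below 50 mm, so B was not between the fingers; it may have been knocked. I'll open and look.

```bash
python3 -m handwheel '[[[0,0,0,0,0,0,0],[0,0,0,0,0,0,0],[0,0,0,0,0,0,0],[0,0,0,0,0,0,0]]]' |egrep 'pos|width|force'
python3 -m handwheel '[[[0,0,0,0,0,-0.3,0],[0,0,0,0,0,-0.6,0],[0,0,0,0,0,-0.8,0],[0,0,0,0,0,-0.9,0]]]' |egrep 'pos|width|force'
python3 - <<'E'
from h import *
a=snap("top")["frame"][170:320,330:500]; cv2.imwrite("pics/t12.png",cv2.resize(a,None,fx=3.5,fy=3.5,interpolation=cv2.INTER_CUBIC))
E
```

```text
eef_pos: [0.5249, -0.161, 0.0176]
contact_force: [0.4, 0.3, -0.5]
width: 0.0652
eef_pos: [0.4611, -0.1556, 0.0831]
contact_force: [0.2, -0.0, -0.5]
width: 0.0898
```

View pics/t12.png

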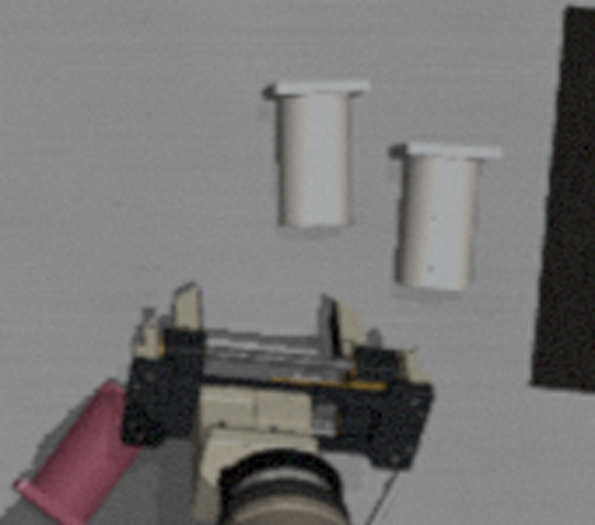

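B has been shifted to flange (316,86) and mouth (315,222), while C is unchanged at (446,150)→(435,286). C comes first, with a narrower opening so the fingers clear B.

```bash
python3 - <<'E'
from h import *
s=snap("top"); fp=lambda a: np.asarray(a,float)/3.5+[330,170]
for n,a,b in(("B",(316,88),(315,222)),("C",(446,154),(435,287))):
    F=ray(s,fp([a]),.034)[0]; M=ray(s,fp([b]),.025)[0]; d=(F-M)[:2]; L=np.linalg.norm(d); d/=L
    print(n,"mouth",M.round(3),"len",L.round(3),"yaw",np.degrees(np.arctan2(d[1],d[0])).round(1),"grasp",(M[:2]+d*.027).round(3))
tgt([.501,-.287,.03],-4,45,.10)
E
```

```text
B mouth [ 0.521 -0.201  0.025] len 0.095 yaw 0.4 grasp [ 0.548 -0.2  ]
C mouth [ 0.475 -0.286  0.025] len 0.094 yaw -3.7 grasp [ 0.502 -0.287]
t30.90 tcp [ 0.462  -0.1563  0.0832] w 0.0915 F [ 0.6 -0.7 -0.1] q [-0.8   0.41  2.44  2.14  0.58 -1.2 ]
tool x [ 0.714 -0.062  0.697] y [-0.084 -0.996 -0.003] z [ 0.695 -0.057 -0.717]
shift/0.1: [-0.022  1.278 -0.085]
turn/2 [ 0.004  0.007 -0.006] 1.1
```

```bash
python3 -m handwheel '[[[0,0,0,0,0.3,-0.05,0.2],[0,0,0,0,0.5,-0.05,0.2],[0,0,0,0,0.64,-0.05,0.2],[0,0,0,0,0.64,-0.05,0.2]]]' |egrep pos
python3 -m handwheel '[[[0,0,0,0,0.3,-0.04,0.2],[0,0,0,0,0.5,-0.04,0.2],[0,0,0,0,0.64,-0.04,0.2],[0,0,0,0,0.64,-0.04,0.2]]]' |egrep pos
python3 - <<'E'
from h import *
tgt([.502,-.287,.03],-3.7,45,.09)
tgt([.502,-.287,.03],-3.7,45,.0)
E
```

```text
eef_pos: [0.4539, -0.2231, 0.0866]
eef_pos: [0.4462, -0.2892, 0.0892]
t31.57 tcp [ 0.4462 -0.2892  0.0892] w 0.0734 F [-0.3  0.3 -0.1] q [-1.1   0.45  2.24  1.62  0.63 -0.9 ]
tool x [ 0.712 -0.063  0.699] y [-0.088 -0.996 -0.   ] z [ 0.696 -0.062 -0.715]
shift/0.1: [-0.026 -0.059  0.099]
turn/2 [ 0.008  0.006 -0.009] 1.5
t31.57 tcp [ 0.4462 -0.2892  0.0892] w 0.0734 F [-0.3  0.3 -0.1] q [-1.1   0.45  2.24  1.62  0.63 -0.9 ]
tool x [ 0.712 -0.063  0.699] y [-0.088 -0.996 -0.   ] z [ 0.696 -0.062 -0.715]
shift/0.1: [-0.016 -0.074  0.998]
turn/2 [ 0.008  0.006 -0.009] 1.5
```

```bash
python3 -m handwheel '[[[0.008,0.006,-0.009,-0.02,-0.07,0.1,0.2],[0.008,0.006,-0.009,-0.02,-0.07,0.1,0.2]]]' |egrep pos
python3 - <<'E'
from h import *
tgt([.502,-.287,.03],-3.7,45,.0)
E
python3 -m handwheel '[[[0,0,0,0,0,0.2,0.2],[0,0,0,0,0,0.4,0.2],[0,0,0,0,0,0.6,0.2],[0,0,0,0,0,0.8,0.2],[0,0,0,0,0,0.89,0.2]]]' 30 | egrep 'pos|force'
python3 -m handwheel '[[[0,0,0,0,0,0,0.7],[0,0,0,0,0,0,0.7],[0,0,0,0,0,0,0.7],[0,0,0,0,0,0,0.7],[0,0,0,0,0,0,0.7]]]' 30 |grep width
python3 -m handwheel '[[[0,0,0,0,0,0,0.7],[0,0,0,0,0,0,0.7],[0,0,0,0,0,0,0.7]]]' 40
python3 - <<'E'
from h import *
tgt([.502,-.287,.15],-3.7,53,0)
E
```

```text
eef_pos: [0.4527, -0.281, 0.0792]
t31.73 tcp [ 0.4527 -0.281   0.0792] w 0.0734 F [0.3 1.5 0. ] q [-1.08  0.48  2.25  1.67  0.65 -0.98]
tool x [ 0.705 -0.045  0.707] y [-0.063 -0.998 -0.001] z [ 0.706 -0.044 -0.707]
shift/0.1: [0.003 0.03  0.887]
turn/2 [-0.001 -0.     0.   ] 0.1
eef_pos: [0.5164, -0.2831, 0.0146]
contact_force: [0.3, 0.7, -0.4]
width: 0.0497
clock: 32.82
eef_pos: [0.5157, -0.2835, 0.0154]
ee_rot: [2.882, -0.092, 1.192]
contact_force: [-1.0, -0.6, -0.5]
width: 0.0499
t32.82 tcp [ 0.5157 -0.2835  0.0154] w 0.0499 F [-1.  -0.6 -0.5] q [-0.94  0.68  2.15  1.94  0.62 -1.15]
tool x [ 0.707 -0.046  0.706] y [-0.063 -0.998 -0.003] z [ 0.705 -0.042 -0.708]
shift/0.1: [ 0.882  0.041 -0.862]
turn/2 [-0.002  0.071 -0.   ] 8.1
```

```bash
python3 -m handwheel '[[[0,0.01,0,0.2,0,-0.2,0.7],[0,0.02,0,0.45,0.04,-0.45,0.7],[0,0.035,0,0.7,0.04,-0.7,0.7],[0,0.035,0,0.95,0.04,-0.95,0.7],[0,0.035,0,0.95,0.04,-0.95,0.7]]]' 40 | egrep 'pos|width|force'
for i in 1 2 3 4 5; do python3 -m handwheel '[[[0,0,0.06,0,0,0,0.7],[0,0,0.12,0,0,0,0.7],[0,0,0.18,0,0,0,0.7],[0,0,0.24,0,0,0,0.7],[0,0,0.3,0,0,0,0.7]]]' |egrep 'pos|width'; done
python3 - <<'E'
from h import *
tgt([.5,-.2,.15],-3.7,49,0,True)
E
```

```text
eef_pos: [0.5166, -0.2894, 0.1557]
contact_force: [0.1, -0.2, -1.2]
width: 0.0498
eef_pos: [0.5162, -0.2889, 0.1547]
width: 0.0499
eef_pos: [0.5157, -0.2884, 0.1536]
width: 0.0501
eef_pos: [0.5152, -0.2879, 0.1524]
width: 0.0497
eef_pos: [0.5148, -0.2874, 0.1513]
width: 0.05
eef_pos: [0.5144, -0.2869, 0.1502]
width: 0.05
t35.32 tcp [ 0.5144 -0.2869  0.1502] w 0.0500 F [-0.8 -0.6 -3.5] q [-0.98  0.39  2.12  1.53  0.64  2.38]
tool x [-0.66  -0.07  -0.748] y [-0.012  0.997 -0.082] z [ 0.751 -0.046 -0.658]
shift/0.1: [0.035 0.867 0.042]
turn/2 [ 0.002 -0.001  0.056] 6.4
```

```bash
python3 -m handwheel '[[[0,0,0.03,0,0.4,0,0.7],[0,0,0.056,0,0.8,0,0.7],[0,0,0.056,0,1,0,0.7],[0,0,0.056,0,1,0,0.7]]]' 40 | egrep 'pos|width'
for i in 1 2 3; do python3 -m handwheel '[[[-0.01,0,-0.008,0,0.4,0,0.7],[-0.02,0,-0.015,0,0.8,0,0.7],[-0.02,0,-0.015,0,1,0,0.7],[-0.02,0,-0.015,0,1,0,0.7]]]' |egrep 'pos|width'; done
python3 - <<'E'
from h import *
tgt([.526,.2325,.145],6,49,0,True)
E
```

```text
eef_pos: [0.5112, -0.1819, 0.1397]
width: 0.0495
eef_pos: [0.5155, -0.078, 0.139]
width: 0.0496
eef_pos: [0.515, 0.025, 0.1392]
width: 0.0499
eef_pos: [0.5097, 0.1272, 0.1403]
width: 0.0504
t36.65 tcp [0.5097 0.1272 0.1403] w 0.0504 F [-0.8  0.7 -2.7] q [0.08 0.29 2.36 3.06 0.35 1.65]
tool x [-0.663 -0.054 -0.747] y [-0.102  0.995  0.019] z [ 0.742  0.089 -0.665]
shift/0.1: [-0.202  1.03   0.371]
turn/2 [ 0.005 -0.006 -0.008] 1.3
```

```bash
python3 -m handwheel '[[[0,-0.006,-0.008,-0.1,0.3,0.2,0.7],[0,-0.006,-0.008,-0.15,0.6,0.4,0.7],[0,-0.006,-0.008,-0.15,0.9,0.42,0.7],[0,-0.006,-0.008,-0.15,1,0.42,0.7]]]' 40 | egrep 'pos|width'
python3 - <<'E'
from h import *
tgt([.526,.2325,.115],6,49,0,True)
E
```

```text
eef_pos: [0.5421, 0.2321, 0.1245]
width: 0.05
t36.98 tcp [0.5421 0.2321 0.1245] w 0.0500 F [ 0.5  0.7 -3.7] q [0.38 0.42 2.19 3.72 0.37 1.2 ]
tool x [-0.653 -0.069 -0.755] y [-0.112  0.994  0.006] z [ 0.749  0.088 -0.656]
shift/0.1: [0.177 0.019 0.13 ]
turn/2 [ 0.005 -0.     0.   ] 0.5
```

```bash
python3 -m handwheel '[[[0.005,0,0,0.06,0.02,0.04,0.7],[0.005,0,0,0.12,0.02,0.08,0.7],[0.005,0,0,0.17,0.02,0.13,0.7],[0.005,0,0,0.17,0.02,0.13,0.7]]]' |egrep 'pos|force'
python3 -m handwheel '[[[0,0,0,0.016,0,0.012,0.7],[0,0,0,0.032,0,0.024,0.7],[0,0,0,0.032,0,0.024,0.7]]]' |egrep 'pos|force'
python3 -m handwheel '[[[0,0,0,0.01,0,0.008,0.7],[0,0,0,0.02,0,0.016,0.7],[0,0,0,0.02,0,0.016,0.7]]]' |egrep 'pos|force'
```

```text
eef_pos: [0.5405, 0.233, 0.1011]
contact_force: [0.3, -0.1, -3.5]
eef_pos: [0.5408, 0.2322, 0.0971]
contact_force: [0.3, -0.1, -3.0]
eef_pos: [0.5422, 0.2324, 0.0964]
contact_force: [-0.3, 0.0, 3.9]
```

```bash
python3 -m handwheel '[[[0,0,0,-0.005,0,-0.005,0.3],[0,0,0,-0.005,0,-0.005,0.3],[0,0,0,-0.005,0,-0.005,0.3],[0,0,0,-0.005,0,-0.005,0.3]]]' |egrep 'pos|force|width'
python3 -m handwheel '[[[0,0,0,0,0,-0.2,0.3],[0,0,0,0,0,-0.4,0.3],[0,0,0,0,0,-0.6,0.3],[0,0,0,0,0,-0.8,0.3],[0,0,0,0,0,-0.8,0.3]]]' |egrep 'pos|force|width'
for i in 1 2 3 4; do python3 -m handwheel '[[[0,0,0,0,-0.4,0,0.2],[0,0,0,0,-0.8,0,0.2],[0,0,0,0,-1,0,0.2],[0,0,0,0,-1,0,0]]]' |egrep 'pos'; done
python3 - <<'E'
from h import *
tgt([.548,-.2,.03],0.4,45,.12,True)
E
```

```text
eef_pos: [0.5421, 0.2324, 0.0972]
contact_force: [0.2, -0.3, -0.5]
width: 0.0638
eef_pos: [0.4802, 0.2263, 0.151]
contact_force: [-0.1, -0.0, -0.4]
width: 0.0643
eef_pos: [0.4915, 0.1306, 0.1513]
eef_pos: [0.5026, 0.033, 0.1512]
eef_pos: [0.5145, -0.0737, 0.1511]
eef_pos: [0.5254, -0.1788, 0.1512]
t39.90 tcp [ 0.5254 -0.1788  0.1512] w 0.0770 F [ 0.2 -0.6 -0.2] q [-0.83  0.34  2.21  1.6   0.65  2.39]
tool x [-0.649 -0.062 -0.758] y [-0.093  0.996 -0.002] z [ 0.755  0.069 -0.652]
shift/0.1: [ 0.708 -0.17  -0.062]
turn/2 [0.031 0.038 0.03 ] 6.5
```

```bash
for i in 1 2 3 4 5; do python3 -m handwheel '[[[0,0,-0.06,0,0,0,0],[0,0,-0.12,0,0,0,0],[0,0,-0.18,0,0,0,0],[0,0,-0.24,0,0,0,0],[0,0,-0.3,0,0,0,0]]]' |grep pos; done
python3 - <<'E'
from h import *
s=snap("top"); a=s["frame"]; cv2.imwrite("pics/t13.png",cv2.resize(a[150:340,180:480],None,fx=2.6,fy=2.6,interpolation=cv2.INTER_CUBIC))
tgt([.548,-.2,.03],0.4,45,.10)
E
```

```text
eef_pos: [0.5254, -0.1777, 0.1504]
eef_pos: [0.5254, -0.1765, 0.1497]
eef_pos: [0.5253, -0.1754, 0.149]
eef_pos: [0.5253, -0.1742, 0.1483]
eef_pos: [0.5253, -0.173, 0.1476]
t42.03 tcp [ 0.5253 -0.173   0.1476] w 0.0919 F [0.1 0.1 0.2] q [-0.83  0.34  2.22  1.6   0.65 -0.65]
tool x [ 0.66  -0.046  0.75 ] y [ 0.03  -0.996 -0.087] z [ 0.751  0.079 -0.655]
shift/0.1: [-0.667  0.315  0.112]
turn/2 [-0.038 -0.033 -0.024] 6.4
```

View pics/t13.png

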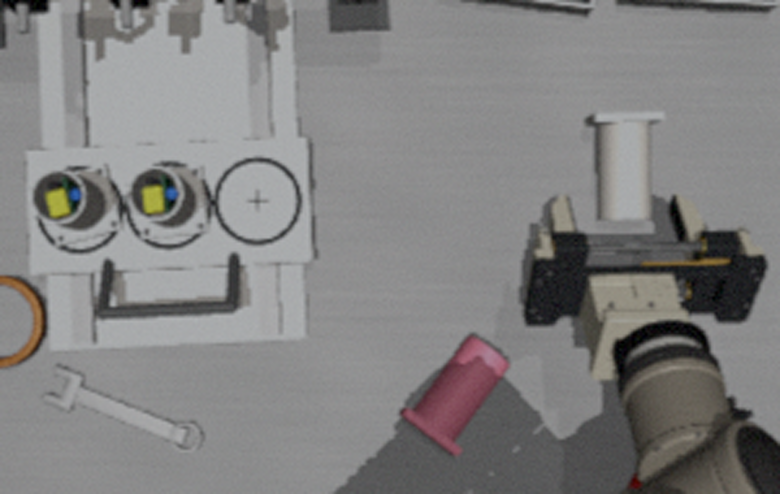

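Two housings stand on rings 3 and 2, at crop (78,205) and (170,205). Ring 1 is free at (258,200), and B lies at (626,117)→(624,218), ahead of the fingers.

```bash
python3 -m handwheel '[[[-0.038,-0.033,-0.024,-0.2,0.3,0.1,0],[-0.038,-0.033,-0.024,-0.5,0.31,0.11,0],[-0.038,-0.033,-0.024,-0.66,0.31,0.11,0],[-0.038,-0.033,-0.024,-0.66,0.31,0.11,0]]]' |grep pos
python3 - <<'E'
from h import *
s=snap("top"); print("ring1",ray(s,[[180+258/2.6,150+200/2.6]],.034).round(4))
F=ray(s,[[180+626/2.6,150+119/2.6]],.034).round(4);print(F)
tgt([.548,-.2,.03],0.4,45,0)
E
```

```text
eef_pos: [0.4887, -0.1981, 0.0851]
ring1 [[0.5342 0.1504 0.034 ]]
[[ 0.614 -0.201  0.034]]
t42.42 tcp [ 0.4901 -0.1989  0.0866] w 0.0921 F [0.2 0.8 0.5] q [-0.88  0.45  2.29  1.8   0.6  -0.99]
tool x [ 0.709 -0.001  0.705] y [ 0.005 -1.    -0.006] z [ 0.705  0.007 -0.709]
shift/0.1: [0.012 0.018 0.998]
turn/2 [-0.001  0.001 -0.003] 0.4
```

```bash
python3 -m handwheel '[[[0,0,0,0.01,0.02,0.2,0],[0,0,0,0.01,0.02,0.45,0],[0,0,0,0.01,0.02,0.7,0],[0,0,0,0.01,0.02,0.9,0],[0,0,0,0.01,0.02,0.99,0]]]' 30 | egrep 'pos|force'
python3 -m handwheel '[[[0,0,0,0,0,0,0.7],[0,0,0,0,0,0,0.7],[0,0,0,0,0,0,0.7],[0,0,0,0,0,0,0.7],[0,0,0,0,0,0,0.7]]]' 30 |grep width
python3 -m handwheel '[[[0,0,0,0,0,0,0.7],[0,0,0,0,0,0,0.7],[0,0,0,0,0,0,0.7],[0,0,0,0,0,0,0.7]]]' 40
python3 - <<'E'
from h import *
tgt([.52,-.2,.16],-3,49,0)
E
```

```text
eef_pos: [0.563, -0.1996, 0.0167]
contact_force: [-0.4, 0.2, 0.2]
width: 0.0626
clock: 43.58
eef_pos: [0.5627, -0.2003, 0.0181]
ee_rot: [-2.895, -0.001, -1.2]
contact_force: [-5.3, -0.2, 7.3]
width: 0.0499
t43.58 tcp [ 0.5627 -0.2003  0.0181] w 0.0499 F [-5.3 -0.2  7.3] q [-0.74  0.67  2.16  2.1   0.59 -1.18]
tool x [ 0.707 -0.002  0.707] y [ 0.004 -1.    -0.007] z [ 0.707  0.007 -0.707]
shift/0.1: [ 0.715 -0.005 -1.117]
turn/2 [-0.023  0.035  0.017] 5.1
```

Gripped (49.9 mm). Lift, roll, and carry towards ring 1.

```bash
python3 -m handwheel '[[[0,0.01,0,0.2,0,-0.25,0.7],[0,0.02,0,0.4,0,-0.5,0.7],[0,0.035,0,0.6,0,-0.75,0.7],[0,0.035,0,0.8,0,-1,0.7],[0,0.035,0,0.8,0,-1,0.7]]]' 40 | egrep 'pos|width|force'
for i in 1 2 3 4 5; do python3 -m handwheel '[[[0,0,0.06,0,0,0,0.7],[0,0,0.12,0,0,0,0.7],[0,0,0.18,0,0,0,0.7],[0,0,0.24,0,0,0,0.7],[0,0,0.31,0,0,0,0.7]]]' |egrep 'pos|width'; done
python3 - <<'E'
from h import *
tgt([.52,0,.145],0,49,0,True)
E
```

```text
eef_pos: [0.5491, -0.2022, 0.1503]
contact_force: [1.8, 0.1, -1.4]
width: 0.0498
eef_pos: [0.5486, -0.2019, 0.149]
width: 0.0502
eef_pos: [0.5481, -0.2015, 0.1476]
width: 0.0495
eef_pos: [0.5476, -0.2012, 0.1463]
width: 0.0502
eef_pos: [0.5471, -0.2008, 0.1449]
width: 0.0495
eef_pos: [0.5466, -0.2005, 0.1435]
width: 0.0496
t46.08 tcp [ 0.5466 -0.2005  0.1435] w 0.0496 F [-0.5  0.1 -2.4] q [-0.79  0.38  2.17  1.69  0.57  2.33]
tool x [-0.657 -0.084 -0.75 ] y [-0.061  0.996 -0.058] z [ 0.752  0.007 -0.659]
shift/0.1: [-0.005  2.012 -0.008]
turn/2 [ 0.004 -0.002  0.042] 4.8
```

```bash
for k in 1 2; do python3 -m handwheel '[[[0,0,0.02,0,0.4,0,0.7],[0,0,0.021,0,0.8,0,0.7],[0,0,0.021,0,1,0,0.7],[0,0,0.021,0,1,0,0.7]]]' | egrep 'pos|width'; done
python3 - <<'E'
from h import *
tgt([.5315,.1495,.14],2,49,0,True)
E
```

```text
eef_pos: [0.5382, -0.0963, 0.1354]
width: 0.0497
eef_pos: [0.5326, 0.008, 0.1313]
width: 0.0497
t46.75 tcp [0.5326 0.008  0.1313] w 0.0497 F [-0.2 -0.4 -3.1] q [-0.25  0.32  2.36  2.62  0.41  1.88]
tool x [-0.666 -0.003 -0.746] y [-0.013  1.     0.008] z [ 0.746  0.015 -0.666]
shift/0.1: [-0.064  1.418  0.143]
turn/2 [-0.005 -0.007 -0.01 ] 1.5
```

```bash
python3 -m handwheel '[[[-0.005,-0.007,-0.01,-0.03,0.3,0.05,0.7],[-0.005,-0.007,-0.01,-0.03,0.5,0.05,0.7],[-0.005,-0.007,-0.01,-0.03,0.7,0.05,0.7],[-0.005,-0.007,-0.01,-0.03,0.7,0.05,0.7]]]' | egrep 'pos|width'
python3 -m handwheel '[[[0,0,0,-0.03,0.3,0.05,0.7],[0,0,0,-0.03,0.5,0.05,0.7],[0,0,0,-0.03,0.68,0.05,0.7],[0,0,0,-0.03,0.68,0.05,0.7]]]' | egrep 'pos|width'
python3 - <<'E'
from h import *
tgt([.5315,.1495,.115],2,49,0,True)
E
```

```text
eef_pos: [0.537, 0.0801, 0.1297]
width: 0.05
eef_pos: [0.5403, 0.15, 0.1279]
width: 0.0496
t47.42 tcp [0.5403 0.15   0.1279] w 0.0496 F [-0.7 -0.8 -2.1] q [0.21 0.37 2.28 3.49 0.37 1.35]
tool x [-0.658 -0.027 -0.753] y [-0.039  0.999 -0.001] z [ 0.752  0.028 -0.658]
shift/0.1: [ 0.155 -0.001  0.207]
turn/2 [ 0.001 -0.001  0.002] 0.3
```

```bash
python3 -m handwheel '[[[0,0,0,0.05,0,0.07,0.7],[0,0,0,0.1,0,0.14,0.7],[0,0,0,0.155,0,0.2,0.7],[0,0,0,0.155,0,0.2,0.7]]]' |egrep 'pos|force'
python3 -m handwheel '[[[0,0,0,0.016,0,0.012,0.7],[0,0,0,0.032,0,0.024,0.7],[0,0,0,0.032,0,0.024,0.7]]]' |egrep 'pos|force'
python3 -m handwheel '[[[0,0,0,0.01,0,0.008,0.7],[0,0,0,0.02,0,0.016,0.7],[0,0,0,0.02,0,0.016,0.7]]]' |egrep 'pos|force'
```

```text
eef_pos: [0.5448, 0.1489, 0.101]
contact_force: [-0.8, -0.1, -2.6]
eef_pos: [0.5445, 0.1482, 0.0966]
contact_force: [0.0, 1.1, -1.7]
eef_pos: [0.5443, 0.1482, 0.0941]
contact_force: [1.0, 0.5, -2.1]
```

```bash
python3 -m handwheel '[[[0,0,0,0.012,0,0.01,0.7],[0,0,0,0.016,0,0.012,0.7],[0,0,0,0.016,0,0.012,0.7]]]' |egrep 'pos|force'
python3 -m handwheel '[[[0,0,0,0.012,0,0.01,0.7],[0,0,0,0.016,0,0.012,0.7],[0,0,0,0.016,0,0.012,0.7]]]' |egrep 'pos|force'
```

```text
eef_pos: [0.5447, 0.1483, 0.0929]
contact_force: [-1.6, -0.6, 3.2]
eef_pos: [0.5461, 0.1483, 0.0928]
contact_force: [-1.9, -1.2, 7.5]
```

The housing is down on ring 1. Release, back out, and rise away. Then I'll roll back and bring the wrist to the tool-down configuration for pushing the handle from the robot side.

```bash
python3 -m handwheel '[[[0,0,0,-0.005,0,-0.005,0.3],[0,0,0,-0.005,0,-0.005,0.3],[0,0,0,-0.005,0,-0.005,0.3],[0,0,0,-0.005,0,-0.005,0.3]]]' |egrep 'pos|force|width'
python3 -m handwheel '[[[0,0,0,0,0,-0.2,0.3],[0,0,0,0,0,-0.4,0.3],[0,0,0,0,0,-0.6,0.3],[0,0,0,0,0,-0.9,0.3],[0,0,0,0,0,-0.9,0.3]]]' |egrep 'pos|force|width'
for k in 1 2; do python3 -m handwheel '[[[0,0,0,-0.1,-0.1,-0.3,0.5],[0,0,0,-0.15,-0.2,-0.4,0.8],[0,0,0,-0.15,-0.2,-0.4,1]]]' | egrep 'pos|width'; done
for i in 1 2 3 4 5; do python3 -m handwheel '[[[0,0,-0.06,0,0,0,1],[0,0,-0.12,0,0,0,1],[0,0,-0.18,0,0,0,1],[0,0,-0.24,0,0,0,1],[0,0,-0.31,0,0,0,1]]]' |grep pos; done
python3 - <<'E'
from h import *
tgt([.4,.15,.3],2,0,0)
E
```

```text
eef_pos: [0.546, 0.1483, 0.0933]
contact_force: [-0.3, -0.4, 0.2]
width: 0.064
eef_pos: [0.4753, 0.1461, 0.1541]
contact_force: [-0.4, 0.7, -1.2]
width: 0.0642
eef_pos: [0.4539, 0.1267, 0.183]
width: 0.0489
eef_pos: [0.4319, 0.1107, 0.1965]
width: 0.0366
eef_pos: [0.4329, 0.111, 0.196]
eef_pos: [0.4337, 0.1113, 0.1953]
eef_pos: [0.4347, 0.1116, 0.1948]
eef_pos: [0.4356, 0.1119, 0.1942]
eef_pos: [0.4365, 0.1122, 0.1936]
t52.08 tcp [0.4365 0.1122 0.1936] w 0.0001 F [ 0.1 -0.3 -0.7] q [ 0.16  0.04  2.48  3.53  0.28 -1.79]
tool x [ 0.628 -0.062  0.776] y [-0.027 -0.998 -0.058] z [ 0.778  0.016 -0.628]
shift/0.1: [ 0.427 -0.418 -0.829]
turn/2 [-0.013 -0.446 -0.042] 51.3
```

```bash
for k in 1 2; do python3 -m handwheel '[[[0,0,0,0,0.4,0,1],[0,0,0,0,0.8,0,1],[0,0,0,0,1,0,1],[0,0,0,0,1,0,1]]]' | egrep 'pos'; done
python3 -m handwheel '[[[0,-0.05,0,0.1,0,-0.1,1],[0,-0.11,0,0.2,0,-0.2,1],[0,-0.17,0,0.3,0,-0.3,1],[0,-0.23,0,0.4,0,-0.3,1],[0,-0.28,0,0.4,0,-0.3,1]]]' | egrep 'pos'
python3 -m handwheel '[[[0,0,0,0,0,0,1],[0,0,0,0,0,0,1]]]' | egrep 'pos'
python3 - <<'E'
from h import *
tgt([.42,-.08,.25],2,0,0)
E
```

```text
eef_pos: [0.4435, 0.0571, 0.1965]
eef_pos: [0.4463, -0.0277, 0.1947]
eef_pos: [0.4539, -0.0107, 0.2297]
eef_pos: [0.4553, -0.011, 0.2303]
t53.33 tcp [ 0.4553 -0.011   0.2303] w 0.0005 F [-0.2  0.6  0.1] q [-0.53 -0.09  2.34  1.19  0.52  0.07]
tool x [ 0.7   -0.048  0.712] y [ 0.046 -0.993 -0.113] z [ 0.713  0.112 -0.693]
shift/0.1: [-0.207  0.667 -0.335]
turn/2 [-0.056 -0.399 -0.017] 46.2
```

```bash
python3 -m handwheel '[[[-0.02,-0.05,0,0,0,-0.1,1],[-0.05,-0.11,0,0,0,-0.2,1],[-0.05,-0.17,0,0,0,-0.2,1],[-0.05,-0.23,0,0,0,-0.2,1],[-0.05,-0.28,0,0,0,-0.2,1]]]' | egrep 'pos'
python3 - <<'E'
from h import *
go([.385,.229,.2],272.4)
E
```

```text
eef_pos: [0.4402, -0.0101, 0.2422]
t53.75 tcp [ 0.4402 -0.0101  0.2422] w 0.0005 F [ 0.8  1.5 -0.7] q [-0.37 -0.07  2.07  0.34  0.76  0.99]
tool x [ 0.896 -0.014  0.444] y [ 0.022 -0.997 -0.074] z [ 0.443  0.076 -0.893]
shift/0.1: [-0.714 -2.364  0.314]
turn/2 for yaw 272.4 [-0.034 -0.231 -0.019] deg 26.8
turn/2 for yaw 452.4 [-0.355  0.053  1.51 ] deg 177.9
```

```bash
python3 -m handwheel '[[[-0.03,-0.06,0,-0.1,-0.4,0,1],[-0.034,-0.12,-0.01,-0.2,-0.8,0,1],[-0.034,-0.18,-0.019,-0.3,-0.9,0,1],[-0.034,-0.231,-0.019,-0.4,-0.9,0,1],[-0.034,-0.231,-0.019,-0.4,-0.9,0,1]]]' | egrep 'pos'
python3 - <<'E'
from h import *
go([.392,.229,.15],272.4)
E
```

```text
eef_pos: [0.4002, 0.0862, 0.2293]
t54.17 tcp [0.4002 0.0862 0.2293] w 0.0001 F [-0.1  0.6  0.1] q [0.02 0.13 1.8  0.01 1.22 1.53]
tool x [ 0.998  0.056 -0.011] y [ 0.056 -0.998 -0.007] z [-0.011  0.007 -1.   ]
shift/0.1: [ 0.007 -1.425  0.803]
turn/2 for yaw 272.4 [-0.004  0.005  0.007] deg 1.1
turn/2 for yaw 452.4 [-0.008 -0.006 -1.564] deg 179.2
```

```bash
python3 -m handwheel '[[[0,0,0,0,-0.3,0,1],[0,0,0,0,-0.7,0,1],[0,0,0,0,-0.9,0.2,1],[0,0,0,0,-0.9,0.2,1]]]' | egrep 'pos'
python3 -m handwheel '[[[0,0,0,-0.05,-0.3,0.2,1],[0,0,0,-0.05,-0.5,0.5,1],[0,0,0,-0.05,-0.5,0.7,1],[0,0,0,-0.05,-0.5,0.7,1]]]' | egrep 'pos'
python3 - <<'E'
from h import *
go([.392,.229,.053],272.4)
E
```

```text
eef_pos: [0.3916, 0.1813, 0.2056]
eef_pos: [0.3776, 0.2326, 0.1318]
t54.83 tcp [0.3776 0.2326 0.1318] w 0.0002 F [-0.2 -1.  -0.7] q [0.36 0.32 1.86 0.03 0.99 1.85]
tool x [ 0.997  0.07  -0.032] y [ 0.069 -0.997 -0.016] z [-0.033  0.014 -0.999]
shift/0.1: [0.166 0.059 0.782]
turn/2 for yaw 272.4 [-0.008  0.016  0.014] deg 2.6
turn/2 for yaw 452.4 [-0.025 -0.012 -1.557] deg 178.4
```

```bash
python3 -m handwheel '[[[-0.008,0.016,0.014,0.05,0.06,0.3,1],[-0.008,0.016,0.014,0.1,0.06,0.6,1],[-0.008,0.016,0.014,0.1,0.06,0.75,1],[-0.008,0.016,0.014,0.1,0.06,0.77,1]]]' | egrep 'pos|force'
python3 -m handwheel '[[[0,0,0,0.02,0,0,1],[0,0,0,0.05,0,0,1],[0,0,0,0.1,0,0,1],[0,0,0,0.15,0,0,1],[0,0,0,0.22,0,0,1]]]' | egrep 'pos|force'
python3 - <<'E'
from h import *
go([.56,.236,.053],272.4)
E
```

```text
eef_pos: [0.3834, 0.2278, 0.0522]
contact_force: [-0.9, -0.3, 0.6]
eef_pos: [0.4065, 0.229, 0.0531]
contact_force: [0.8, -0.1, 0.2]
t55.58 tcp [0.4065 0.229  0.0531] w 0.0002 F [ 0.8 -0.1  0.2] q [0.35 0.47 1.9  0.   0.78 1.87]
tool x [ 0.999  0.042 -0.006] y [ 0.042 -0.999 -0.001] z [-0.006  0.001 -1.   ]
shift/0.1: [ 1.537 -0.006 -0.008]
turn/2 for yaw 272.4 [-0.001  0.003  0.   ] deg 0.3
turn/2 for yaw 452.4 [-4.000e-03 -1.000e-03 -1.571e+00] deg 180.0
```

```bash
python3 -m handwheel '[[[0,0.003,0,0.05,0,0,1],[0,0.003,0,0.11,0,0,1],[0,0.003,0,0.19,0,0,1],[0,0.003,0,0.28,0,0,1],[0,0.003,0,0.37,0,0,1]]]' | egrep 'pos|force'
for i in 1 2; do python3 -m handwheel '[[[0,0,0,0.1,0,0,1],[0,0,0,0.2,0,0,1],[0,0,0,0.3,0,0,1],[0,0,0,0.4,0,0,1],[0,0,0,0.5,0,0,1]]]' | egrep 'pos|force'; done
python3 - <<'E'
from h import *
go([.573,.236,.053],272.4)
E
```

```text
eef_pos: [0.4442, 0.2307, 0.0529]
contact_force: [-2.4, 1.0, 1.4]
eef_pos: [0.495, 0.233, 0.0527]
contact_force: [-3.5, 1.4, 0.8]
eef_pos: [0.5458, 0.2354, 0.0523]
contact_force: [-3.0, 2.4, -0.2]
t56.83 tcp [0.5458 0.2354 0.0523] w 0.0005 F [-3.   2.4 -0.2] q [0.28 0.65 1.53 0.   0.96 1.8 ]
tool x [ 0.999  0.042 -0.001] y [ 0.042 -0.999 -0.002] z [-0.001  0.002 -1.   ]
shift/0.1: [ 0.272  0.006 -0.007]
turn/2 for yaw 272.4 [-0.001  0.     0.   ] deg 0.1
turn/2 for yaw 452.4 [-1.000e-03 -1.000e-03 -1.571e+00] deg 180.0
```

Pushing works (about 3 N). Slow final approach to the stop.

```bash
python3 -m handwheel '[[[0,0,0,0.06,0,0,1],[0,0,0,0.1,0,0,1],[0,0,0,0.14,0,0,1],[0,0,0,0.17,0,0,1],[0,0,0,0.19,0,0,1]]]' | egrep 'pos|force'
for i in 1 2 3; do python3 -m handwheel '[[[0,0,0,0.015,0,0,1],[0,0,0,0.03,0,0,1],[0,0,0,0.035,0,0,1]]]' | egrep 'pos|force'; done
```

```text
eef_pos: [0.5648, 0.2362, 0.0521]
contact_force: [-1.9, 0.1, 0.2]
eef_pos: [0.5683, 0.2364, 0.0521]
contact_force: [-2.6, 0.7, 0.1]
eef_pos: [0.5721, 0.2366, 0.0521]
contact_force: [-2.3, 0.0, 0.3]
eef_pos: [0.5759, 0.2367, 0.0521]
contact_force: [-2.1, 1.4, -0.2]
```

```bash
for i in 1 2 3; do python3 -m handwheel '[[[0,0,0,0.015,0,0,1],[0,0,0,0.03,0,0,1],[0,0,0,0.03,0,0,1]]]' | egrep 'pos|force'; done
```

```text
eef_pos: [0.5789, 0.2369, 0.052]
contact_force: [-3.7, 1.0, 1.3]
eef_pos: [0.579, 0.2369, 0.052]
contact_force: [-13.8, -0.6, 7.5]
eef_pos: [0.5789, 0.2369, 0.0521]
contact_force: [-13.4, -0.7, 8.7]
```

At the stop (13 N, no further motion). Back away clear of everything and check.

```bash
python3 -m handwheel '[[[0,0,0,-0.2,0,0,1],[0,0,0,-0.4,0,0,1],[0,0,0,-0.6,0,-0.3,1],[0,0,0,-0.8,0,-0.7,1],[0,0,0,-0.8,0,-1,1]]]' | egrep 'pos|force'
for i in 1 2; do python3 -m handwheel '[[[0,0,0,-0.3,0.3,-0.3,1],[0,0,0,-0.4,0.7,-0.4,1],[0,0,0,-0.4,1,-0.4,1],[0,0,0,-0.4,1,-0.4,1]]]' | egrep 'pos|force'; done
python3 -m handwheel '[[[0,0,0,0,0.4,0,1],[0,0,0,0,0.8,0,1],[0,0,0,0,1,0,1],[0,0,0,0,1,0,1]]]' | egrep 'pos|force'
python3 - <<'E'
from h import *
a=snap("top")["frame"]; b=snap("scene")["frame"]
A=cv2.resize(a[100:290,150:560],None,fx=1.9,fy=1.9,interpolation=cv2.INTER_CUBIC)
B=cv2.resize(b[90:240,250:520],(A.shape[1],int(150*A.shape[1]/270)),interpolation=cv2.INTER_CUBIC)
cv2.imwrite("pics/fin.png",cv2.resize(np.vstack([A,B]),None,fx=.74,fy=.74))
E
```

```text
eef_pos: [0.498, 0.2332, 0.1545]
contact_force: [1.4, 0.9, -0.6]
eef_pos: [0.4639, 0.1264, 0.1974]
contact_force: [0.7, 0.6, -0.3]
eef_pos: [0.4294, 0.0192, 0.24]
contact_force: [1.0, 0.6, -0.4]
eef_pos: [0.4338, -0.0847, 0.2409]
contact_force: [1.2, -0.0, 0.5]
```

View pics/fin.png

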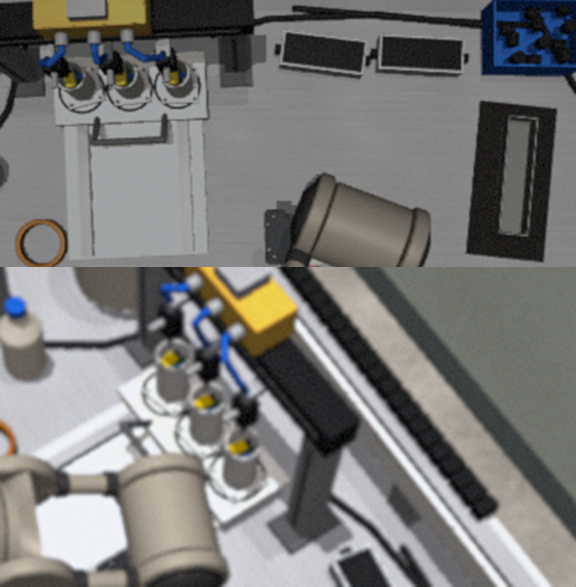

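All three housings stand under the needles and the tray lies within the mat. One last enlarged look at the centring.

```bash
python3 - <<'E'
from h import *
s=snap("scene"); f=s["frame"]; x0,y0,k=295,115,6
g=cv2.resize(f[y0:y0+95,x0:x0+105],None,fx=k,fy=k,interpolation=cv2.INTER_CUBIC)
# expected ring outlines (fully in) drawn for comparison, z=plate top, from handle geometry: bar at finger contact + pushes
u=np.array([.999,.042,0]); v=np.array([-.042,.999,0]); r2=np.array([.6895,.2395,.034])
t=np.linspace(0,2*np.pi,60)
for i in(-1,0,1):
    c=r2+.085*i*v
    m=proj(s,[c+[0,0,.1]])[0]; cv2.circle(g,tuple(((m-[x0,y0])*k).astype(int)),4,(0,0,255),-1)
    q=proj(s,[c+.025*np.array([np.cos(a),np.sin(a),0])+[0,0,.1] for a in t]); cv2.polylines(g,[((q-[x0,y0])*k).astype(np.int32)],True,(0,0,255),1)
    q=proj(s,[c+.04*np.array([np.cos(a),np.sin(a),0]) for a in t]); cv2.polylines(g,[((q-[x0,y0])*k).astype(np.int32)],True,(0,255,0),1)
cv2.imwrite("pics/fin2.png",g)
E
python3 - <<'E'
from h import *
s=snap("scene")
for p in((173,354),(208,399),(242,444)):
    print("mouth",ray(s,[[250+p[0]/2.135,90+(p[1]-267)/2.135]],.134).round(3))
u=np.array([.999,.042]);v=np.array([-.042,.999])
for i in(1,0,-1): print("ring",(np.array([.6895,.2405])+.085*i*v).round(3))
# can mouths relative to their rings, from release poses
for g,r in(((.5383-.774*.0188,.321-.222*.0188),(.522,.3175)),((.5421-.749*.0188,.2324-.088*.0188),(.526,.2325)),((.546-.752*.0188,.1483-.028*.0188),(.5315,.1495))): print("release - ring mm",((np.array(g)-r)*1000).round(1))
E
```

```text
mouth [[0.694 0.325 0.134]]
mouth [[0.697 0.237 0.134]]
mouth [[0.699 0.152 0.134]]
ring [0.686 0.325]
ring [0.69 0.24]
ring [0.693 0.156]
release - ring mm [ 1.7 -0.7]
release - ring mm [ 2.  -1.8]
release - ring mm [ 0.4 -1.7]
```

The release poses are within 3 mm of the rings, and the mouths in the scene view are within about 9 mm of the rings' fully-in positions (limit 16). Handing in.

```bash
python3 -c "
from plant import workorder,status
print(status.get_state()['clock']); print(workorder.close_job())"
```

```text
60.3667
the job is handed in; nothing more can be done
None
```

The job is handed in at about 60 s on the robot clock. The carriage is back in at its stop, with all three aluminium housings standing mouth up, one under each needle. The drip tray lies open side up, lengthwise on the mat.

- **Carriage:** I drew it out to its stop with shut fingers hooked behind the handle bar. The pull peaked at about 88 N on the tool against the 120 N limit. I pushed it back the same way until it held at about 13 N with no further motion.
- **Housings:** I stood them up by gripping each with the tool leaning forward and rolling the gripper half a turn. One had been knocked aside by the time I reached for it. My first grip there closed on the wrong spot, so I looked again and picked it up afterwards.
- **Centring:** The release poses were within 3 mm of the ring centres. A rough reading of the last scene view put the mouths 7–9 mm from the expected positions, inside the 16 mm limit. These two figures disagree by a few millimetres, and I could not settle it because the viewer refused the last enlarged picture at its 16-picture limit.
- **Tray:** After it was set down, its centre measured 5 mm along and 1 mm across from the mat's centre, with about 0.5° of misalignment.
- **Everything else:** I saw no contact with the head or needles. In the last picture, the finished drivers, tape and wash bottle appeared where they started. The wrench, screwdriver and the pink and turquoise look-alikes were not in that view, so I did not recheck them at the end.

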